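Check a batch of shaft keys in the probe fixture

ROBOT

A 6-joint arm with a two-finger parallel gripper is mounted at the origin on the work surface. World frame = base frame: x ahead of the robot, y to its left, z up, the work surface at z = 0. Lengths are in mm, angles in rad, forces in N, time in s.
With the tool pointing down it reaches from about 400 to 925 mm from the base axis. Payload 12.5 kg.
Tool frame: the origin (TCP) lies midway between the tips of the shut fingers; the grasp point (between the pads) lies 19 mm behind it; z points along the fingers, y is the line along which they close (so a half turn about z gives the same grasp; the last joint's range is limited). The gripper opens to 95 mm and grips with 3 to 60 N. Pads are 20 mm wide; open, the fingers measure 119 mm over their backs; the gripper's body (75 mm by 180 mm) begins 59 mm behind the grasp point.
Start: joints at [-1.258, 0.491, 1.559, -0, 1.092, -0.106], TCP at [254.189, -570.994, 214.661] pointing down, gripper open.
Joint ranges: [-3.1, 3.1], [-0.84, 2.19], [0.05, 2.79], [-1.13, 4.28], [0.06, 2.93], [-2.69, 2.69]. Speed limits (rad/s): [2.22, 2.22, 2.79, 3.14, 3.14, 3.14].

INTERFACE

Orientations are given as [roll, pitch, yaw] about the fixed x, y, z axes, in that order (R = Rz(yaw) Ry(pitch) Rx(roll)).
In Python, from cell import env gives the robot as it stands.
- The arm moves only by the tool carry_out, never from a script. Its argument "series" is a list of rows, each a list of 4 numbers: the shift along the world's x, y, z normalised to -1 to 1, where 1 is 5 cm, then the turn about the world's z normalised to -1 to 1, where 1 is 6 degrees. In form: [[x, y, z, turn], ...]. A call has exactly 5 rows; each row shifts and turns the commanded pose from where the row before left it; what a row does not reach is not made up. A row lasts 1/10 s, in which the tool goes at most 50 mm and 8.59 degrees, less where a joint would pass 70% of its speed; a pose out of reach is approached as far as the arm can. A call with a number of a shift or a turn outside -1 to 1 is refused whole. A call with a gripper value outside its range is refused whole. "fingers" is the closure, from -1 (fully open) to 1 (shut), set as the call begins (left out, the last holds). The fingers move at their own pace and stop on an object; the grip force is fixed at half the most. Time passes only in rows, so rows that do not move let the fingers close, or fill a call up. It gives the time, the measured TCP pose, the force, the opening and the grip force at its end, in the units of the state.
- env.state(): the state, without advancing time (a new reading comes with each control period).
- env.read_camera(name): name is "scene" or "top"; returns the picture (480x640x3 uint8, red, green, blue); there is no depth.
- env.calibration(name): a dict with "K" (3x3 intrinsics, pixels), "pose" (4x4, takes a point from camera to world coordinates). Camera axes: x right, y down, z forward; pixel columns grow to the right and rows downward; lengths in mm; the calibration is good to about 2 mm. A picture is of the moment at which its call begins. calibration takes no time and is no camera call.
- env.job_done(): hands the job in; it is judged then, once.
Trained networks look in the newest picture that a camera, given by its name, has taken for a name from the list of things; names that differ only in an ending like _2 or _b are one class to them, and where a whole thing is asked for, a point or a joint stands for the part that bears it (a point fixed in the world has none). Each returns a list of dicts, best first, with "conf" (0 to 1); they miss things now and then, are a little off and sometimes report something else, mostly with a low value. They report only what shows in the picture. A call takes as long as a camera call. They do not tell look-alikes from the thing itself.
- env.look_for(camera, label): "position" ([row, column] as shares, 0 to 1, of the picture: columns of its width, rows of its height, amid what is visible of it).
The state is a dict: "t": time; "joints": joint angles; "qvel": joint speeds; "tau": joint torques, N m; "eef_pos": TCP position; "tcp_rot": TCP orientation; "ft_force": force on the tool from outside, world axes, zero at the start; "moment": the same for the moment, N m; "opening": opening from 0.0 (shut) to 1.0 (fully open); "grip_force": force on a finger pad.
Only numpy, scipy, OpenCV 4.12 (cv2) and the standard library are available. Lean on these libraries where they do the work, as an engineer would, in place of code of your own. Each camera call takes 0.05 s, during which the arm holds its last target. There are 200 camera calls.

TASK

Check the steel shaft keys that are in the pocket tray: lay each one flat in a nest of its own in the check fixture, then turn the black wing knob clockwise until the hold-down bar clicks home over the nests. Twist the start switch on the grey tester console clockwise to its stop and let it spring back while the bar is still locked, then swing the bar back fully open and put every checked key into the sheet-metal tin. Leave the measuring tools and the oil bottle where they are.

Things in the scene. Friction and masses are not known exactly. Their poses are not given: they have to be found in the camera images.
- tray: fixed black plastic pocket tray 170 x 100 mm, 12 mm thick, origin at the centre of its underside. Four pockets in a row along its x, at x = -60, -20, 20 and 60 mm; each pocket is 24 mm along x, 48 mm along y and 5 mm deep
- key0: plain bright steel parallel shaft key, a square bar 44 x 20 x 20 mm with a 7 mm hole through its middle, about 0.14 kg; origin at its centre, x along its 44 mm length. It starts lying in a pocket of the tray, along the tray's y, its top 27 mm above the bench. All keys are alike; two or three are there, the others absent
- key1: plain bright steel parallel shaft key, a square bar 44 x 20 x 20 mm with a 7 mm hole through its middle, about 0.14 kg; origin at its centre, x along its 44 mm length. It starts lying in a pocket of the tray, along the tray's y, its top 27 mm above the bench. All keys are alike; two or three are there, the others absent
- key2: plain bright steel parallel shaft key, a square bar 44 x 20 x 20 mm with a 7 mm hole through its middle, about 0.14 kg; origin at its centre, x along its 44 mm length. It starts lying in a pocket of the tray, along the tray's y, its top 27 mm above the bench. All keys are alike; two or three are there, the others absent
- key3: plain bright steel parallel shaft key, a square bar 44 x 20 x 20 mm with a 7 mm hole through its middle, about 0.14 kg; origin at its centre, x along its 44 mm length. It starts lying in a pocket of the tray, along the tray's y, its top 27 mm above the bench. All keys are alike; two or three are there, the others absent
- fixture: fixed dark steel plate, 100 mm along x, 190 mm along y, 14 mm thick; origin at the centre of its underside. Three nests (pockets 52 mm along x, 28 mm along y, 5 mm deep, chamfered rim, copper probe face in the floor) in a row at y = -24, 12 and 48 mm; pivot of the hold-down bar at y = -80 mm. Any nest may be used; with two keys one stays empty
- nest0 (a point): centre of a key lying properly in the nest at y = -24 mm of the fixture (19 mm above the bench); axes as the fixture's: a seated key lies along x, either way round
- nest1 (a point): centre of a key lying properly in the nest at y = 12 mm of the fixture (19 mm above the bench); axes as the fixture's: a seated key lies along x, either way round
- nest2 (a point): centre of a key lying properly in the nest at y = 48 mm of the fixture (19 mm above the bench); axes as the fixture's: a seated key lies along x, either way round
- clamp_grip (a point): on the pivot axis, inside the black wing knob of the hold-down bar, 63 mm above the bench. Wing 56 mm long (along this point's x), 14 mm thick (y), 44 to 70 mm above the bench. The steel bar is fixed to the wing: 22 mm wide, 140 mm long from the axis along the point's +x, 31 to 39 mm above the bench (2 mm over seated keys). Axes turn with the knob, z up
- clamp (a joint): angle of bar and wing knob (rad), growing clockwise seen from above: 0 to 0.2 at the start (open, bar towards the robot; stop -0.02), about 1.53 (its stop) when locked over the nests. Turns freely up to 0.75 and stays where it is left; then a spring plunger resists (up to 0.3 N m, less nearer its peak at 1.15), then drives it on to the stop and holds it. Unlocking is the reverse
- start_grip (a point): on the axis of the start switch, inside its black handle, 78 mm above the bench. The handle is a bar 36 mm long (along this point's x), 12 mm thick (y), from 64 to 88 mm above the bench, on a steel bezel 36 mm across, 61 mm above the bench. Axes turn with the handle, z up
- start (a joint): angle of the start switch in rad, growing clockwise seen from above: rests at 0, stop at 0.95. A spring (0.04 N m at rest, 0.16 N m at the stop) brings it back when it is let go
- console: fixed grey tester console 130 mm along x, 200 mm along y, 55 mm high; origin at the centre of its underside. The start switch stands on its top at x = -30, y = -30 mm
- tin: fixed open sheet-metal tin for checked keys; origin at the centre of its underside. Flat floor 170 mm along x, 120 mm along y, 2 mm thick; walls flare outwards to 195 x 145 mm at the rim, 40 mm above the bench
- micrometer: bystander: green and steel micrometer lying on the bench, about 45 x 130 mm, 18 mm high; origin at the middle of its underside
- oil_bottle: bystander: white bottle standing on the bench, 56 mm across, 140 mm high; origin at the centre of its underside
- caliper: bystander: caliper lying on the bench, 230 mm long, 13 mm high; origin at the middle of its beam's underside
Things that resemble listed ones, but are neither listed nor needed, are in the scene too. There is more than one size of the tin; the job needs the larger.

How it is judged (in metres and radians):
On the way, in this order (a step that is already met when the one before it is completed fails the run):
1. every key lies flat in a nest and the hold-down bar is locked past its click ((horizontal distance between key0 and nest0 below 0.008 m or horizontal distance between key0 and nest1 below 0.008 m or horizontal distance between key0 and nest2 below 0.008 m) and z of each of key0, key1, key2, key3 in the frame of fixture below 0.0205 m and angle between key0's own x axis and vertical between 1.51 and 1.632 rad and (horizontal distance between key1 and nest0 below 0.008 m or horizontal distance between key1 and nest1 below 0.008 m or horizontal distance between key1 and nest2 below 0.008 m) and angle between key1's own x axis and vertical between 1.51 and 1.632 rad and (horizontal distance between key2 and nest0 below 0.008 m or horizontal distance between key2 and nest1 below 0.008 m or horizontal distance between key2 and nest2 below 0.008 m) and angle between key2's own x axis and vertical between 1.51 and 1.632 rad and (horizontal distance between key3 and nest0 below 0.008 m or horizontal distance between key3 and nest1 below 0.008 m or horizontal distance between key3 and nest2 below 0.008 m) and angle between key3's own x axis and vertical between 1.51 and 1.632 rad and value of joint clamp above 1.4 rad), for 0.2 s.
2. the start switch is twisted to its stop, with the keys in their nests under the locked bar (all of step 1 and value of joint start above 0.85 rad), for 0.1 s.
3. the start switch has sprung back, the bar still locked (value of joint clamp above 1.4 rad and value of joint start below 0.1 rad), for 0.1 s.
4. the bar is swung back open (value of joint clamp below 0.35 rad), for 0.1 s.
At the end, for the whole second after the job is handed in: every key that was in the tray lies at rest in the tin, the bar is swung open (joint below 0.35 rad) and the start switch is at rest (below 0.1 rad) (x of key0 in the frame of tin between -0.095 and 0.095 m and y of key0 in the frame of tin between -0.07 and 0.07 m and z of each of key0, key1, key2, key3 in the frame of tin below 0.05 m and linear speed of each of key0, key1, key2, key3 below 0.02 m/s and x of key1 in the frame of tin between -0.095 and 0.095 m and y of key1 in the frame of tin between -0.07 and 0.07 m and x of key2 in the frame of tin between -0.095 and 0.095 m and y of key2 in the frame of tin between -0.07 and 0.07 m and x of key3 in the frame of tin between -0.095 and 0.095 m and y of key3 in the frame of tin between -0.07 and 0.07 m and value of joint clamp below 0.35 rad and value of joint start below 0.1 rad); the robot touches nothing.
It fails at once if a micrometer is moved by more than 30 mm or knocked over (distance of micrometer from where it was at the start of the episode above 0.03 m or angle between micrometer's own z axis and vertical above 0.5 rad).
It fails at once if the oil bottle is moved by more than 30 mm or knocked over (distance of oil_bottle from where it was at the start of the episode above 0.03 m or angle between oil_bottle's own z axis and vertical above 0.5 rad).
It fails at once if the caliper is moved by more than 30 mm or knocked over (distance of caliper from where it was at the start of the episode above 0.03 m or angle between caliper's own z axis and vertical above 0.5 rad).
Of key0, key1, key2, key3 only 2 to 3 are there at a start; the rules pass over those that are not, and their reading is None.
At some moment in a run one of key0, key1, key2, key3 may be knocked a few centimetres aside while the robot is not near it.
Once in a run the grip may slacken for a moment while it holds something.
It also fails if it takes over 210 s, if anything falls off the work surface, if the arm or the gripper's body presses on something with over 40 N, if the wrist force passes 120 N, or if a joint passes its speed limit or range.

## Working session

There is one attempt and no reset: what is moved stays moved. The work goes in short steps, Python scripts to look and compute and a tool call to move; the robot and the scene stay as the last step left them, time stands still between calls to the robot, and variables do not carry over. Pictures are saved under pics/ and viewed, at most 14 in all, crops included, and the job is handed in when it is done.

Besides the shell and the picture viewer there is one more tool, called after ">>>" as name(argument=value, ...) on one line, values as JSON. carry_out: Moves the arm, as the interface text tells. Its arguments: {"type":"object","properties":{"series":{"type":"array","items":{"type":"array","items":{"type":"number","minimum":-1,"maximum":1}}},"fingers":{"type":"number"}},"required":["series"]}

```bash
mkdir -p pics; ls; cat > h.py <<'E'
import numpy as np, cv2
from cell import env
def snap(c,name):
    im=env.read_camera(c); cv2.imwrite(f'pics/{name}.png',im[:,:,::-1]); return im
def ray(c,u,v):
    C=env.calibration(c);K=np.array(C['K']);P=np.array(C['pose'])
    d=P[:3,:3]@np.linalg.inv(K)@np.array([u,v,1.]);return P[:3,3],d
def at(c,u,v,z):
    o,d=ray(c,u,v);return o+d*(z-o[2])/d[2]
def proj(c,p):
    C=env.calibration(c);K=np.array(C['K']);P=np.array(C['pose'])
    q=K@(P[:3,:3].T@(np.array(p,float)-P[:3,3]));return q[:2]/q[2]
def tri(c1,p1,c2,p2):
    o1,d1=ray(c1,*p1);o2,d2=ray(c2,*p2)
    s=np.linalg.lstsq(np.c_[d1,-d2],o2-o1,rcond=None)[0]
    a=o1+s[0]*d1;b=o2+s[1]*d2;return (a+b)/2,np.linalg.norm(a-b)
E
python3 - <<'E'
from h import *
np.set_printoptions(precision=1,suppress=True)
for c in('top','scene'):
    snap(c,c+'0'); print(c,np.array(env.calibration(c)['pose']),np.array(env.calibration(c)['K']))
    for l in['tray','key0','fixture','clamp_grip','start_grip','console','tin','micrometer','oil_bottle','caliper']:
        print(l,[(round(r['position'][1]*640),round(r['position'][0]*480),round(r['conf'],2)) for r in env.look_for(c,l)])
print(env.state())
E
```

```text
pics
top [[   0.    -1.     0.2  358.8]
 [  -1.    -0.    -0.   103.1]
 [   0.    -0.2   -1.  1106.5]
 [   0.     0.     0.     1. ]] [[480.8   0.  322.3]
 [  0.  480.8 241.1]
 [  0.    0.    1. ]]
tray [(491, 253, 0.62)]
key0 [(494, 263, 0.78), (488, 280, 0.64), (495, 249, 0.61)]
fixture [(355, 182, 0.61), (362, 265, 0.56)]
clamp_grip [(397, 275, 0.68)]
start_grip []
console []
tin [(236, 248, 0.69), (153, 255, 0.69)]
micrometer [(236, 249, 0.65), (268, 148, 0.63)]
oil_bottle [(503, 168, 0.81)]
caliper [(208, 338, 0.82)]
scene [[   0.6    0.6   -0.5 1208. ]
 [   0.8   -0.4    0.4 -391.2]
 [  -0.    -0.7   -0.7 1061. ]
 [   0.     0.     0.     1. ]] [[615.1   0.  325.2]
 [  0.  615.1 246.1]
 [  0.    0.    1. ]]
tray [(174, 376, 0.62)]
key0 [(165, 373, 0.76), (159, 357, 0.63), (156, 340, 0.62)]
fixture [(285, 286, 0.87), (347, 324, 0.49)]
clamp_grip [(250, 285, 0.76)]
start_grip [(346, 322, 0.78), (175, 377, 0.3)]
console [(363, 336, 0.7)]
tin [(446, 198, 0.83), (161, 356, 0.72), (397, 233, 0.6)]
micrometer [(445, 317, 0.69), (158, 336, 0.34)]
oil_bottle [(202, 432, 0.88), (157, 338, 0.5)]
caliper [(360, 183, 0.63), (366, 336, 0.34)]
{'t': 1.1, 'joints': array([-1.3,  0.5,  1.6, -0. ,  1.1, -0.1]), 'qvel': array([ 0.,  0.,  0.,  0., -0., -0.]), 'tau': array([ -0. , -61.2, -25.8,   0.1,   0. ,  -0. ]), 'eef_pos': array([ 254.2, -571. ,  214.7]), 'tcp_rot': array([3.1, 0. , 0.4]), 'ft_force': array([-0.1,  0.3, -0.4]), 'moment': array([-0., -0., -0.]), 'grip_force': 0.0, 'opening': 1.0024082729382466}
```

View pics/top0.png

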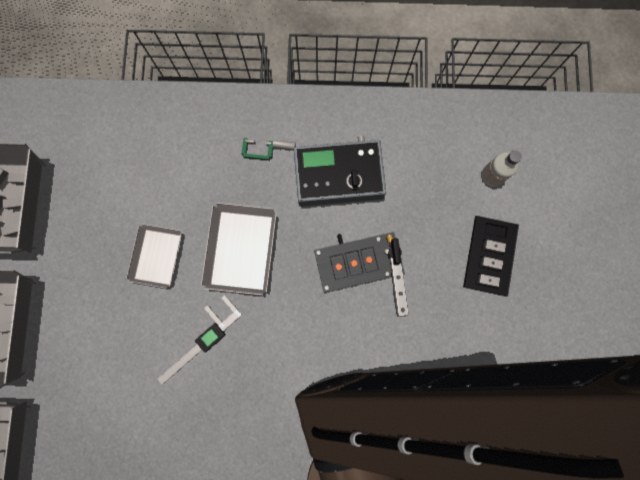

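View pics/scene0.png

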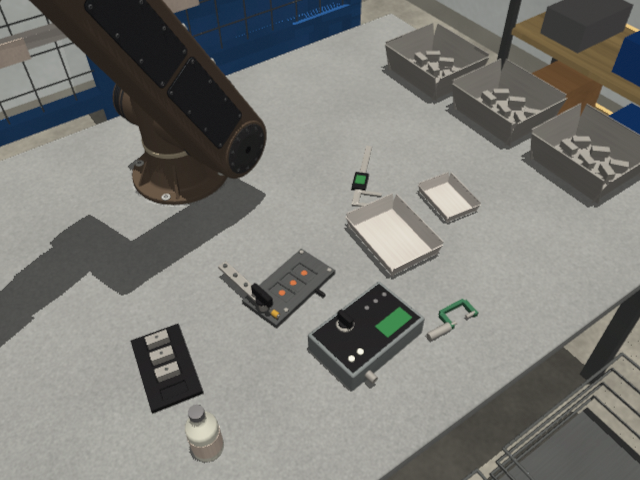

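Top view: the tray with three keys is at (491,256), the fixture at (357,262) with its knob at (395,250), the console switch at (354,181), the micrometer at (265,149), the bottle at (500,168) and the caliper at (205,335). There are two tins, (155,256) and (240,250). The one at (240,250) is larger, so it fits "the larger". I'll enlarge the top view to confirm and measure.

```bash
cat > m.py <<'E'
from h import *
np.set_printoptions(precision=1,suppress=True)
def blobs(im,lo,hi,box,amin,amax=1e9):
    x0,y0,x1,y1=box
    hsv=cv2.cvtColor(im[y0:y1,x0:x1],cv2.COLOR_RGB2HSV); m=cv2.inRange(hsv,lo,hi)
    n,L,S,Cn=cv2.connectedComponentsWithStats(m)
    out=[]
    for i in range(1,n):
        if amin<=S[i,4]<=amax:
            p=np.argwhere(L==i)[:,::-1].astype(np.float32)
            out.append((Cn[i]+[x0,y0],S[i,4],cv2.minAreaRect(p+np.float32([x0,y0]))))
    return out
E
python3 - <<'E'
from m import *
t=cv2.imread('pics/top0.png')[:,:,::-1];s=cv2.imread('pics/scene0.png')[:,:,::-1]
for c,im,bx in(('top',t,(310,225,400,300)),('scene',s,(240,245,340,330))):
    print(c,'orange')
    for b in blobs(im,(3,140,120),(14,255,255),bx,6): print(b[0],b[1],at(c,*b[0],9))
print('keys')
for c,im,bx in(('top',t,(475,232,510,292)),('scene',s,(130,325,205,400))):
    for b in blobs(im,(0,0,110),(180,90,255),bx,40): print(c,b[0],b[1],b[2],at(c,*b[0],27))
print('tin')
for b in blobs(t,(0,0,185),(180,50,255),(195,195,285,300),500): print(b[0],b[2],[at('top',*q,2) for q in cv2.boxPoints(b[2])])
print('tray')
for b in blobs(t,(0,0,0),(180,255,60),(455,205,530,305),500): print(b[0],b[2],[at('top',*q,12) for q in cv2.boxPoints(b[2])])
print('fixture')
for b in blobs(t,(0,0,0),(180,255,100),(305,225,410,300),500): print(b[0],b[2],[at('top',*q,14) for q in cv2.boxPoints(b[2])])
a=cv2.resize(t[225:300,310:410],(400,300),interpolation=3); b=cv2.resize(t[215:300,460:525],(306,400),interpolation=3)[:300]
c=cv2.resize(t[190:310,120:280],(400,300),interpolation=3); d=cv2.resize(t[135:210,290:390],(400,300),interpolation=3)
b=cv2.copyMakeBorder(b,0,0,0,94,0)
cv2.imwrite('pics/mos.png',np.vstack([np.hstack([a,b]),np.hstack([c,d])])[:,:,::-1])
E
```

```text
top orange
[369.  259.5] 26 [493.   -5.7   9. ]
[353.5 263. ] 26 [484.   29.8   9. ]
[338.6 266.3] 29 [475.5  63.9   9. ]
scene orange
[303.6 272.4] 21 [474.3  64.2   9. ]
[292.6 282.3] 22 [483.3  29.1   9. ]
[281.6 292.3] 22 [492.3  -5.2   9. ]
keys
top [495.4 245.5] 162 ((495.45880126953125, 245.43528747558594), (19.089879989624023, 8.677218437194824), 12.52880859375) [ 530.3 -290.9   27. ]
top [492.6 262.5] 161 ((492.5882568359375, 262.3529357910156), (19.089879989624023, 8.677218437194824), 12.52880859375) [ 491.4 -283.4   27. ]
top [489.3 279.8] 169 ((489.4422912597656, 279.7884521484375), (19.21938133239746, 8.825225830078125), 11.309932708740234) [ 451.8 -275.    27. ]
scene [138.8 360. ] 884 ((150.5, 362.0), (74.0, 41.0), 90.0) [ 481.  -325.9   27. ]
scene [196.  351.2] 977 ((192.0, 362.0), (74.0, 24.0), 90.0) [ 528.1 -226.4   27. ]
scene [156.2 336.8] 194 ((156.28170776367188, 336.7646179199219), (8.543861389160156, 22.915327072143555), 69.775146484375) [ 451.5 -275.4   27. ]
scene [160.8 352.7] 203 ((160.90000915527344, 352.6999816894531), (8.854376792907715, 23.40085411071
[... 170 characters left out ...]
44) [ 530.1 -291.4   27. ]
tin
[241.4 250.5] ((241.20001220703125, 250.40000915527344), (51.59844970703125, 73.4285659790039), 7.125016689300537) [array([428.7, 355. ,   2. ]), array([599.8, 344.2,   2. ]), array([587.7, 223.5,   2. ]), array([417.2, 237.1,   2. ])]
tray
[490.2 254. ] ((490.6756896972656, 255.44595336914062), (44.880924224853516, 73.65074157714844), 9.462322235107422) [array([ 432.8, -218.6,   12. ]), array([ 602.3, -250.2,   12. ]), array([ 587.5, -352.7,   12. ]), array([ 418.7, -318.8,   12. ])]
fixture
[357.6 261.9] ((357.5, 266.0), (66.0, 87.0), 90.0) [array([550.6, 122.3,  14. ]), array([555.9, -78.4,  14. ]), array([404.5, -78.4,  14. ]), array([399.4, 118. ,  14. ])]
```

View pics/mos.png

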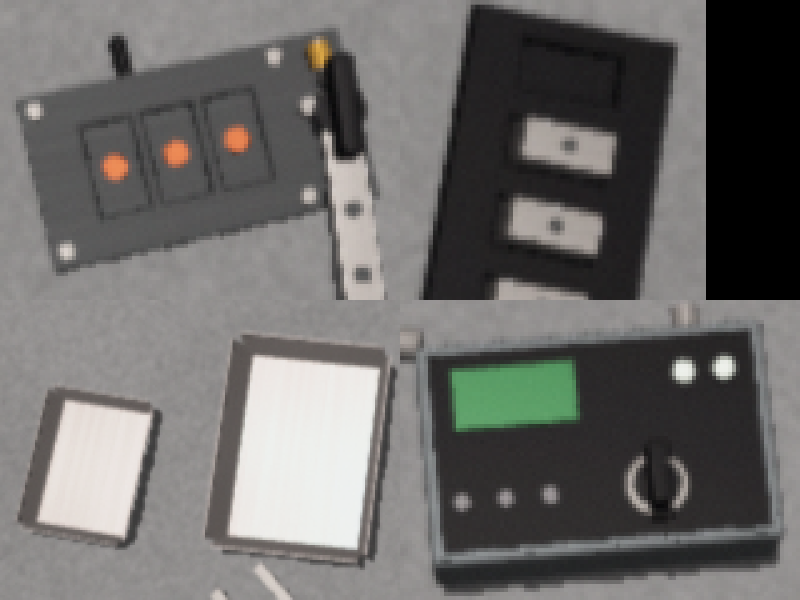

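The crop confirms the large tin: its floor measures 170 x 121 mm and its centre is near (508,290). The tray holds three keys, the last pocket is empty, and both views agree on key and nest positions to about 1 mm. Next I need heights and the angles of the bar and switch.

```bash
python3 - <<'E'
from m import *
t=cv2.imread('pics/top0.png')[:,:,::-1];s=cv2.imread('pics/scene0.png')[:,:,::-1]
for a,b in(((495.4,245.5),(166.2,368.9)),((492.6,262.5),(160.8,352.7)),((489.3,279.8),(156.2,336.8))): print('key',tri('top',a,'scene',b))
for a,b in(((369,259.5),(281.6,292.3)),((353.5,263),(292.6,282.3)),((338.6,266.3),(303.6,272.4))): print('nest',tri('top',a,'scene',b))
def show(n,c,bs,z):
    for b in bs:
        r=cv2.boxPoints(b[2]); e=sorted([(np.linalg.norm(r[i]-r[(i+1)%4]),i) for i in range(4)])
        i=e[0][1]; A=(r[i]+r[(i+1)%4])/2; B=(r[(i+2)%4]+r[(i+3)%4])/2
        A,B=at(c,*A,z),at(c,*B,z); d=A-B; print(n,c,b[0],b[1],at(c,*b[0],z),'len',np.linalg.norm(d),'yaw',np.degrees(np.arctan2(d[1],d[0])))
show('wing','top',blobs(t,(0,0,0),(180,255,35),(385,228,405,270),30),70)
show('wing','scene',blobs(s,(0,0,0),(180,255,35),(245,275,280,315),30),65)
show('bar','top',blobs(t,(0,0,135),(180,60,255),(390,262,412,320),60),39)
show('bar','scene',blobs(s,(0,0,135),(180,60,255),(215,258,260,305),60),39)
show('sw','top',blobs(t,(0,0,0),(180,255,28),(342,165,368,195),20),88)
show('sw','scene',blobs(s,(0,0,0),(180,255,28),(330,305,360,335),20),80)
show('sw look bezel','top',blobs(t,(0,0,90),(180,80,255),(342,168,368,195),10),61)
show('console','top',blobs(t,(0,0,0),(180,255,60),(290,135,392,203),600),55)
print(env.state()['tcp_rot'],np.degrees(env.state()['tcp_rot'][2]))
im=np.hstack([cv2.resize(t[165:200,335:375],(400,350),interpolation=3),cv2.resize(s[300:340,325:370],(400,350),interpolation=3)])
cv2.imwrite('pics/sw.png',im[:,:,::-1])
E
```

```text
key (array([ 530.2, -291.2,   27.1]), np.float64(0.43857614848877946))
key (array([ 491.1, -283.8,   27.1]), np.float64(0.6750902094132671))
key (array([ 451.8, -275.2,   27. ]), np.float64(0.6057479391767092))
nest (array([492.9,  -5.6,  10. ]), np.float64(0.020385722610025615))
nest (array([483.7,  29.4,   9.3]), np.float64(0.9980559303239926))
nest (array([475.3,  63.7,  10.4]), np.float64(0.3440812505931468))
wing top [394.5 252.7] 80 [501.8 -55.   70. ] len 51.80367486076174 yaw 9.514865100868077
wing scene [261.2 296.9] 220 [516.  -65.7  65. ] len 63.8644267536614 yaw -174.54384123581244
bar top [401.6 291.2] 1017 [420.7 -75.6  39. ] len 125.76365283780778 yaw 0.005528678187499302
bar scene [235.3 278.2] 1552 [422.9 -75.8  39. ] len 125.37694447261048 yaw 149.93508212616572
sw top [353.  181.3] 28 [654.7  38.9  88. ] len 35.553745308645574 yaw 18.844406683641775
sw scene [344.2 321. ] 103 [669.7  28.9  80. ] len 34.93476585169827 yaw -157.24147284589694
sw look bezel top [348.4 181.2] 46 [662.4  47.6  61. ] len 33.09926218556571 yaw 9.463761209901456
sw look bezel top [359.7 180.4] 30 [665.1  22.2  61. ] len 27.877213631536744 yaw 0.7716053524496725
sw look bezel top [357.6 193.6] 38 [634.4  26.4  61. ] len 53.730466313191606 yaw -88.4662504339922
console top [341.9 171.5] 3123 [686.6  62.4  55. ] len 184.60049214011974 yaw -83.37795623485181
[3.1 0.  0.4] 23.99447117324441
```

View pics/sw.png

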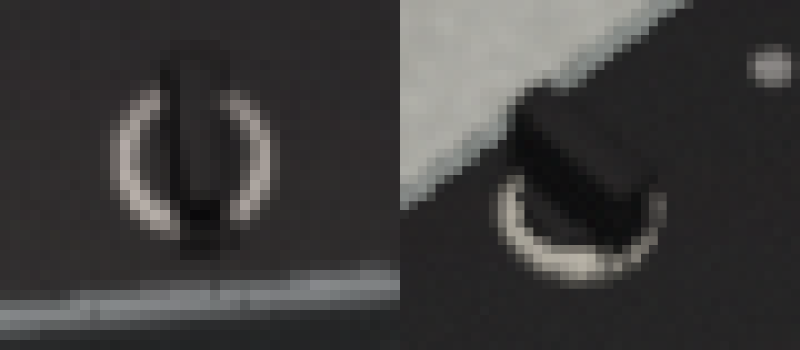

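```bash
python3 - <<'E'
from m import *
t=cv2.imread('pics/top0.png')[:,:,::-1]
print('sw handle',at('top',355,177.7,88),at('top',354.3,170,88),at('top',355.7,185.5,88),'bezel',at('top',354.1,181,61),at('scene',325+580/8.89,300+220/8.75,61))
print('scene handle top', at('scene',325+590/8.89,300+140/8.75,88))
p=np.array([506.6,-59.8])
for y0 in range(268,316,8):
    row=t[y0,385:415].mean(1); i=np.where(row>130)[0]; print(y0, 385+i, row.astype(int)[8:28]) if y0 in(276,) else None
    g=cv2.cvtColor(t,cv2.COLOR_RGB2HSV)[y0,390:415]; 
bars=[((328+363)/8+310,265),((343+383)/8+310,300)]
for b in bars+[(402.5,315)]:
    q=at('top',*b,39)[:2]; print(q,np.degrees(np.arctan2(*(q-p)[::-1]))%360,np.linalg.norm(q-p))
print(proj('top',[*p,70]),proj('scene',[*p,70]))
E
```

```text
sw handle [663.   34.7  88. ] [680.4  36.5  88. ] [645.4  32.9  88. ] bezel [663.3  34.8  61. ] [719.8 104.1  61. ]
scene handle top [717.9 106.   88. ]
276 [393 394 395 396 400 401 402 403 404 405 406 407 408 409 410 411 412 413
 414] [143 195 186 140  96  92 102 143 183 180 131 145 146 144 144 144 142 141
 142 142]
[478.6 -64. ] 188.44597274569617 28.339026143057627
[401.2 -73.7] 187.53044567183366 106.3164153915966
[368.6 -77.6] 187.33935895885676 139.17190720874464
[396.7 250.6] [261.  291.1]
```

>>> carry_out(series=[[0.6, 0.8, 0, 1], [0.6, 0.8, 0, 1], [0.6, 0.8, 0, 1], [0.6, 0.8, 0, 1], [0.6, 0.8, 0, 1]], fingers=-0.16)

```text
t: 1.6
eef_pos: [405.1, -369.3, 214.8]
tcp_rot: [3.141, 0.0, 0.946]
ft_force: [1.0, -0.7, 0.6]
opening: 0.639
grip_force: 0.0
```

>>> carry_out(series=[[0.126, 0.08, -0.15, 0.955], [0.126, 0.08, -0.15, 0.955], [0.126, 0.08, -0.15, 0.955], [0.126, 0.08, -0.15, 0.955], [0.126, 0.08, -0.15, 0.955]])

```text
t: 2.1
eef_pos: [436.0, -350.8, 176.9]
tcp_rot: [3.141, 0.0, 1.447]
ft_force: [-0.1, 1.1, -0.2]
opening: 0.582
grip_force: 0.0
```

>>> carry_out(series=[[0.126, 0.08, -0.15, 0.955], [0.126, 0.08, -0.15, 0.955], [0.126, 0.08, -0.15, 0.955], [0.126, 0.08, -0.15, 0.955], [0.126, 0.08, -0.15, 0.955]])

```text
t: 2.6
eef_pos: [467.5, -330.9, 139.4]
tcp_rot: [3.141, 0.0, 1.947]
ft_force: [-0.1, -0.0, -0.4]
opening: 0.58
grip_force: 0.0
```

>>> carry_out(series=[[0.126, 0.08, -0.15, 0.955], [0.126, 0.08, -0.15, 0.955], [0.126, 0.08, -0.15, 0.955], [0.126, 0.08, -0.15, 0.955], [0.126, 0.08, -0.15, 0.955]])

```text
t: 3.1
eef_pos: [499.0, -310.9, 101.9]
tcp_rot: [3.142, 0.0, 2.447]
ft_force: [-0.5, -0.8, -0.0]
opening: 0.581
grip_force: 0.0
```

>>> carry_out(series=[[0.126, 0.08, -0.15, 0.955], [0.126, 0.08, -0.15, 0.955], [0.126, 0.08, -0.15, 0.955], [0.126, 0.08, -0.15, 0.955], [0.126, 0.08, -0.15, 0.955]])

```text
t: 3.6
eef_pos: [530.5, -290.9, 64.4]
tcp_rot: [3.142, 0.0, 2.947]
ft_force: [-0.5, -0.3, 0.2]
opening: 0.581
grip_force: 0.0
```

>>> carry_out(series=[[0, 0, 0, 0], [0, 0, 0, 0], [0, 0, 0, 0], [0, 0, 0, 0], [0, 0, 0, 0]])

```text
t: 4.1
eef_pos: [530.1, -291.2, 65.0]
tcp_rot: [-3.141, 0.0, 2.942]
ft_force: [0.2, 0.1, 0.5]
opening: 0.581
grip_force: 0.0
```

>>> carry_out(series=[[0, 0, -0.3, 0], [0, 0, -0.3, 0], [0, 0, -0.3, 0], [0, 0, -0.1, 0], [0, 0, 0, 0]])

```text
t: 4.6
eef_pos: [529.9, -290.8, 13.6]
tcp_rot: [3.141, -0.002, 2.942]
ft_force: [-0.1, -0.8, -0.1]
opening: 0.579
grip_force: 0.0
```

>>> carry_out(series=[[0, 0, 0, 0], [0, 0, 0, 0], [0, 0, 0, 0], [0, 0, 0, 0], [0, 0, 0, 0]], fingers=1)

```text
t: 5.1
eef_pos: [530.4, -291.2, 15.1]
tcp_rot: [-3.141, 0.001, 2.942]
ft_force: [-1.3, -0.2, 4.3]
opening: 0.461
grip_force: 30.0
```

>>> carry_out(series=[[0, 0, 0.2, 0], [0, 0, 0.5, 0], [0, 0, 0.5, 0], [0, 0, 0.5, 0], [0, 0, 0.6, 0]])

```text
t: 5.6
eef_pos: [529.7, -290.7, 130.8]
tcp_rot: [3.141, -0.001, 2.943]
ft_force: [0.5, 0.4, -1.0]
opening: 0.463
grip_force: 30.0
```

>>> carry_out(series=[[-0.0735, 0.473, 0, -0.713], [-0.0735, 0.473, 0, -0.713], [-0.0735, 0.473, 0, -0.713], [-0.0735, 0.473, 0, -0.713], [-0.0735, 0.473, 0, -0.713]])

```text
t: 6.1
eef_pos: [511.4, -171.7, 130.2]
tcp_rot: [3.141, 0.0, 2.566]
ft_force: [-0.3, 0.6, -1.3]
opening: 0.459
grip_force: 30.0
```

>>> carry_out(series=[[-0.0735, 0.473, 0, -0.713], [-0.0735, 0.473, 0, -0.713], [-0.0735, 0.473, 0, -0.713], [-0.0735, 0.473, 0, -0.713], [-0.0735, 0.473, 0, -0.713]])

```text
t: 6.6
eef_pos: [493.1, -53.5, 130.2]
tcp_rot: [3.141, 0.0, 2.193]
ft_force: [0.9, -0.0, -1.3]
opening: 0.46
grip_force: 30.0
```

>>> carry_out(series=[[-0.0735, 0.473, 0, -0.713], [-0.0735, 0.473, 0, -0.713], [-0.0735, 0.473, 0, -0.713], [-0.0735, 0.473, 0, -0.713], [-0.0735, 0.473, 0, -0.713]])

```text
t: 7.1
eef_pos: [474.7, 64.7, 130.2]
tcp_rot: [3.141, 0.0, 1.819]
ft_force: [-0.8, -0.0, -1.2]
opening: 0.461
grip_force: 30.0
```

>>> carry_out(series=[[0, 0, -0.4, 0], [0, 0, -0.5, 0], [0, 0, -0.5, 0], [0, 0, -0.3, 0], [0, 0, 0, 0]])

```text
t: 7.6
eef_pos: [474.2, 63.8, 43.6]
tcp_rot: [-3.139, -0.001, 1.823]
ft_force: [0.4, 0.2, -1.0]
opening: 0.458
grip_force: 30.0
```

>>> carry_out(series=[[0, 0, 0, 0], [0, 0, 0, 0], [0, 0, 0, 0], [0, 0, 0, 0], [0, 0, 0, 0]])

```text
t: 8.1
eef_pos: [475.2, 63.7, 45.0]
tcp_rot: [3.141, 0.0, 1.823]
ft_force: [-0.1, 0.2, -1.6]
opening: 0.457
grip_force: 30.0
```

```bash
python3 - <<'E'
from m import *
t=snap('top','t1');s=snap('scene','s1')
im=np.hstack([cv2.resize(t[210:300,310:410],(400,360),interpolation=3),cv2.resize(s[225:325,240:340],(400,360),interpolation=3)])
cv2.imwrite('pics/c1.png',im[:,:,::-1]); print(env.state()['opening'],env.state()['grip_force'])
E
```

```text
0.4608705074399279 29.999712109565735
```

View pics/c1.png

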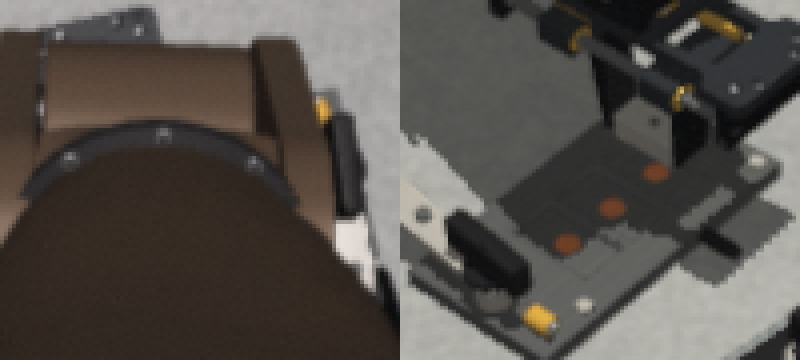

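```bash
python3 - <<'E'
from m import *
s=cv2.imread('pics/s1.png')
f=lambda p:((proj('scene',p)-[240,225])*4+[0,0])
print('top hole',f([475.2,63.7,57]),'side centre',f([472.7,73.4,47]),f([477.7,54,47]))
c=s[235:280,380:430] if 0 else s[228:272,285:345]
g=cv2.resize(c,(780,572),interpolation=cv2.INTER_CUBIC); g=cv2.convertScaleAbs(g,alpha=1.8)
R=np.array([[.969,-.248],[.248,.969]])
def P(a,b,z): q=R@np.array([a,b])+[475.2,63.7]; return tuple(int(v) for v in (proj('scene',[*q,z])-[285,228])*13)
for z in(37,57):
    pts=[P(*k,z) for k in((-22,-10),(22,-10),(22,10),(-22,10))]
    cv2.polylines(g,[np.array(pts)],True,(0,255,0) if z==57 else (0,0,255),1)
cv2.imwrite('pics/c2.png',g)
E
```

```text
top hole [251.7 134.5] side centre [264.5 135.7] [240.  157.5]
```

View pics/c2.png

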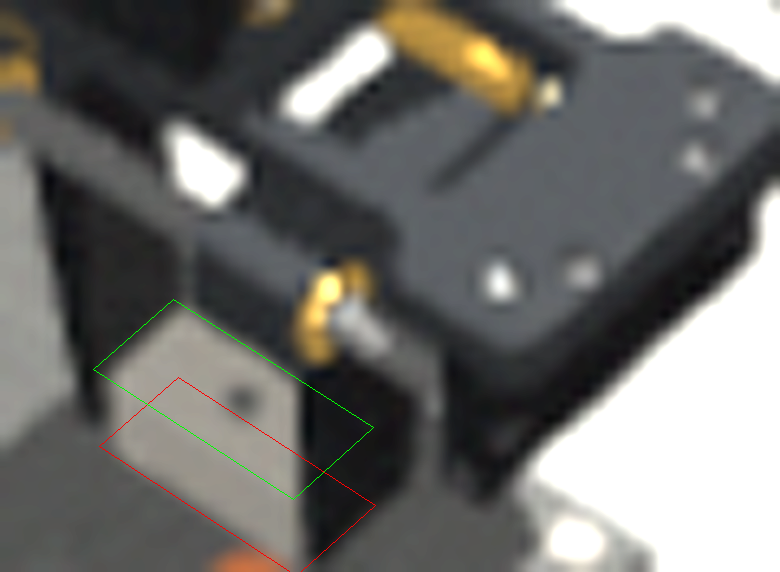

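The overlay fits: the key hangs level over nest2 as predicted, with its hole at the centre of the projected top face. I'll lower and release it.

>>> carry_out(series=[[0, 0, -0.2, 0], [0, 0, -0.2, 0], [0, 0, -0.1, 0], [0, 0, -0.05, 0], [0, 0, 0, 0]])

```text
t: 8.7
eef_pos: [474.5, 63.8, 17.0]
tcp_rot: [-3.14, -0.0, 1.823]
ft_force: [-3.5, -0.4, 5.2]
opening: 0.461
grip_force: 30.0
```

>>> carry_out(series=[[0, 0, -0.01, 0], [0, 0, 0, 0], [0, 0, 0, 0], [0, 0, 0, 0], [0, 0, 0, 0]])

```text
t: 9.2
eef_pos: [474.6, 63.8, 17.0]
tcp_rot: [-3.141, -0.0, 1.823]
ft_force: [-3.9, -1.1, 13.3]
opening: 0.457
grip_force: 30.0
```

>>> carry_out(series=[[0, 0, 0, 0], [0, 0, 0, 0], [0, 0, 0, 0], [0, 0, 0, 0], [0, 0, 0, 0]], fingers=-0.16)

```text
t: 9.7
eef_pos: [475.0, 63.7, 16.5]
tcp_rot: [-3.142, -0.0, 1.823]
ft_force: [-0.2, 0.3, -0.6]
opening: 0.579
grip_force: 0.0
```

>>> carry_out(series=[[0, 0, 0.3, 0], [0, 0, 0.5, 0], [0, 0, 0.5, 0], [0, 0, 0.5, 0], [0, 0, 0.5, 0]])

```text
t: 10.2
eef_pos: [474.9, 63.7, 132.6]
tcp_rot: [-3.142, -0.0, 1.823]
ft_force: [0.2, -0.3, -0.8]
opening: 0.58
grip_force: 0.0
```

```bash
cat >> m.py <<'E'
def keys(tag,regions):
    for c in('top','scene'):
        im=snap(c,tag+c)
        for n,b,z in regions:
            # region: world polygon centre/half size -> image box
            ps=np.array([proj(c,[b[0]+i*b[2],b[1]+j*b[2],z]) for i in(-1,1) for j in(-1,1)]);x0,y0=ps.min(0).astype(int);x1,y1=ps.max(0).astype(int)
            for q in blobs(im,(0,0,105),(180,60,255),(x0,y0,x1,y1),60,420): print(c,n,q[1],at(c,*q[0],z),q[2][1],round(q[2][2]))
E
python3 - <<'E'
from m import *
keys('a',[('tray',(491,-284,70),27),('fix',(484,30,75),29)])
E
```

```text
top tray 170 [ 491.3 -283.5   27. ] (19.412872314453125, 8.844475746154785) 13
top tray 178 [ 451.9 -274.9   27. ] (19.611610412597656, 9.021340370178223) 11
scene tray 202 [ 451.5 -275.6   27. ] (8.66104507446289, 23.291187286376953) 69
scene tray 212 [ 490.8 -284.3   27. ] (8.854375839233398, 23.717082977294922) 72
scene fix 269 [439.3 -52.4  29. ] (36.0, 15.0) 90
scene fix 87 [508.3 -94.8  29. ] (14.0, 10.0) 0
```

Keys B and C are unmoved. Next is key B to nest1.

>>> carry_out(series=[[0.0213, -0.463, 0, 0.713], [0.0213, -0.463, 0, 0.713], [0.0213, -0.463, 0, 0.713], [0.0213, -0.463, 0, 0.713], [0.0213, -0.463, 0, 0.713]])

```text
t: 10.8
eef_pos: [480.0, -52.8, 130.8]
tcp_rot: [-3.141, -0.001, 2.199]
ft_force: [-0.4, 0.7, 0.6]
opening: 0.581
grip_force: 0.0
```

>>> carry_out(series=[[0.0213, -0.463, 0, 0.713], [0.0213, -0.463, 0, 0.713], [0.0213, -0.463, 0, 0.713], [0.0213, -0.463, 0, 0.713], [0.0213, -0.463, 0, 0.713]])

```text
t: 11.3
eef_pos: [485.4, -168.6, 130.7]
tcp_rot: [-3.142, -0.001, 2.572]
ft_force: [-0.6, -0.3, -0.9]
opening: 0.583
grip_force: 0.0
```

>>> carry_out(series=[[0.0213, -0.463, 0, 0.713], [0.0213, -0.463, 0, 0.713], [0.0213, -0.463, 0, 0.713], [0.0213, -0.463, 0, 0.713], [0.0213, -0.463, 0, 0.713]])

```text
t: 11.8
eef_pos: [490.7, -284.3, 130.6]
tcp_rot: [3.141, -0.001, 2.945]
ft_force: [-0.4, -0.5, 0.1]
opening: 0.581
grip_force: 0.0
```

>>> carry_out(series=[[0, 0, -0.5, 0], [0, 0, -0.5, 0], [0, 0, -0.3, 0], [0, 0, 0, 0], [0, 0, 0, 0]])

```text
t: 12.3
eef_pos: [490.9, -283.4, 66.3]
tcp_rot: [3.141, -0.001, 2.943]
ft_force: [0.3, -0.6, 0.4]
opening: 0.578
grip_force: 0.0
```

```bash
python3 - <<'E'
from m import *
s=env.state();print(s['eef_pos'],np.degrees(s['tcp_rot'][2]))
keys('b',[('fix',(484,30,75),29)])
E
```

```text
[ 490.9 -283.4   66.3] 168.5959420751174
top fix 204 [475.2  65.1  29. ] (20.130456924438477, 10.186494827270508) 76
scene fix 173 [474.3  64.3  29. ] (19.969205856323242, 8.875203132629395) 34
scene fix 87 [508.3 -94.8  29. ] (14.0, 10.0) 0
```

>>> carry_out(series=[[0, 0, -0.3, 0], [0, 0, -0.3, 0], [0, 0, -0.3, 0], [0, 0, -0.12, 0], [0, 0, 0, 0]])

```text
t: 12.9
eef_pos: [491.1, -283.5, 15.7]
tcp_rot: [3.141, -0.0, 2.943]
ft_force: [-0.3, -0.7, -0.1]
opening: 0.584
grip_force: 0.0
```

>>> carry_out(series=[[0, 0, 0, 0], [0, 0, 0, 0], [0, 0, 0, 0], [0, 0, 0, 0], [0, 0, 0, 0]], fingers=1)

```text
t: 13.4
eef_pos: [491.4, -283.7, 16.5]
tcp_rot: [-3.141, 0.001, 2.943]
ft_force: [-0.6, 0.8, 6.5]
opening: 0.459
grip_force: 30.0
```

>>> carry_out(series=[[0, 0, 0.2, 0], [0, 0, 0.5, 0], [0, 0, 0.5, 0], [0, 0, 0.5, 0], [0, 0, 0.6, 0]])

```text
t: 13.9
eef_pos: [490.6, -283.2, 131.8]
tcp_rot: [3.141, -0.001, 2.943]
ft_force: [0.6, -0.2, -1.2]
opening: 0.461
grip_force: 30.0
```

>>> carry_out(series=[[-0.0097, 0.417, 0, -0.713], [-0.0097, 0.417, 0, -0.713], [-0.0097, 0.417, 0, -0.713], [-0.0097, 0.417, 0, -0.713], [-0.0097, 0.417, 0, -0.713]])

```text
t: 14.4
eef_pos: [488.4, -178.3, 131.3]
tcp_rot: [3.141, 0.0, 2.566]
ft_force: [1.2, -0.9, -1.3]
opening: 0.458
grip_force: 30.0
```

>>> carry_out(series=[[-0.0097, 0.417, 0, -0.713], [-0.0097, 0.417, 0, -0.713], [-0.0097, 0.417, 0, -0.713], [-0.0097, 0.417, 0, -0.713], [-0.0097, 0.417, 0, -0.713]])

```text
t: 14.9
eef_pos: [486.0, -74.1, 131.2]
tcp_rot: [3.141, 0.0, 2.193]
ft_force: [-0.0, -0.3, -1.4]
opening: 0.459
grip_force: 30.0
```

>>> carry_out(series=[[-0.0097, 0.417, 0, -0.713], [-0.0097, 0.417, 0, -0.713], [-0.0097, 0.417, 0, -0.713], [-0.0097, 0.417, 0, -0.713], [-0.0097, 0.417, 0, -0.713]])

```text
t: 15.4
eef_pos: [483.5, 30.1, 131.2]
tcp_rot: [3.141, 0.0, 1.819]
ft_force: [0.5, -0.5, -2.1]
opening: 0.459
grip_force: 30.0
```

>>> carry_out(series=[[0, 0, -0.4, 0], [0, 0, -0.5, 0], [0, 0, -0.5, 0], [0, 0, -0.3, 0], [0, 0, 0, 0]])

```text
t: 15.9
eef_pos: [482.9, 29.3, 44.6]
tcp_rot: [-3.139, -0.001, 1.823]
ft_force: [0.9, 0.4, -0.6]
opening: 0.458
grip_force: 30.0
```

>>> carry_out(series=[[0, 0, 0, 0], [0, 0, 0, 0], [0, 0, 0, 0], [0, 0, 0, 0], [0, 0, 0, 0]])

```text
t: 16.4
eef_pos: [483.9, 29.2, 46.1]
tcp_rot: [3.141, 0.0, 1.823]
ft_force: [-1.1, 0.0, -1.6]
opening: 0.459
grip_force: 30.0
```

>>> carry_out(series=[[0, 0, -0.2, 0], [0, 0, -0.2, 0], [0, 0, -0.1, 0], [0, 0, -0.06, 0], [0, 0, 0, 0]])

```text
t: 16.9
eef_pos: [483.3, 29.2, 17.8]
tcp_rot: [-3.141, -0.0, 1.823]
ft_force: [-3.7, -1.4, 12.1]
opening: 0.458
grip_force: 30.0
```

>>> carry_out(series=[[0, 0, 0, 0], [0, 0, 0, 0], [0, 0, 0, 0], [0, 0, 0, 0], [0, 0, 0, 0]], fingers=-0.16)

```text
t: 17.4
eef_pos: [483.8, 29.3, 17.5]
tcp_rot: [-3.142, -0.0, 1.823]
ft_force: [-0.1, -0.4, 0.7]
opening: 0.58
grip_force: 0.0
```

>>> carry_out(series=[[0, 0, 0.3, 0], [0, 0, 0.5, 0], [0, 0, 0.5, 0], [0, 0, 0.5, 0], [0, 0, 0.5, 0]])

```text
t: 17.9
eef_pos: [483.6, 29.3, 133.7]
tcp_rot: [-3.142, 0.0, 1.823]
ft_force: [0.2, -0.5, -0.7]
opening: 0.582
grip_force: 0.0
```

```bash
python3 - <<'E'
from m import *
s=env.state();print(s['eef_pos'],np.degrees(s['tcp_rot'][2]))
keys('c',[('tray',(491,-284,70),27)])
E
```

```text
[483.6  29.3 133.7] 104.42785219938587
top tray 181 [ 451.8 -275.    27. ] (19.611610412597656, 9.021340370178223) 11
scene tray 202 [ 451.5 -275.6   27. ] (8.66104507446289, 23.291187286376953) 69
```

>>> carry_out(series=[[-0.0428, -0.406, 0, 0.713], [-0.0428, -0.406, 0, 0.713], [-0.0428, -0.406, 0, 0.713], [-0.0428, -0.406, 0, 0.713], [-0.0428, -0.406, 0, 0.713]])

```text
t: 18.5
eef_pos: [472.6, -73.0, 131.8]
tcp_rot: [-3.141, -0.001, 2.199]
ft_force: [-0.5, -0.0, -0.8]
opening: 0.58
grip_force: 0.0
```

>>> carry_out(series=[[-0.0428, -0.406, 0, 0.713], [-0.0428, -0.406, 0, 0.713], [-0.0428, -0.406, 0, 0.713], [-0.0428, -0.406, 0, 0.713], [-0.0428, -0.406, 0, 0.713]])

```text
t: 19.0
eef_pos: [461.9, -174.4, 131.8]
tcp_rot: [3.142, -0.001, 2.572]
ft_force: [0.2, 0.4, 0.4]
opening: 0.583
grip_force: 0.0
```

>>> carry_out(series=[[-0.0428, -0.406, 0, 0.713], [-0.0428, -0.406, 0, 0.713], [-0.0428, -0.406, 0, 0.713], [-0.0428, -0.406, 0, 0.713], [-0.0428, -0.406, 0, 0.713]])

```text
t: 19.5
eef_pos: [451.2, -275.9, 131.7]
tcp_rot: [3.141, -0.001, 2.946]
ft_force: [0.4, 0.4, 0.7]
opening: 0.58
grip_force: 0.0
```

>>> carry_out(series=[[0, 0, -0.5, 0], [0, 0, -0.5, 0], [0, 0, -0.3, 0], [0, 0, 0, 0], [0, 0, 0, 0]])

```text
t: 20.0
eef_pos: [451.5, -275.1, 67.3]
tcp_rot: [3.141, -0.001, 2.943]
ft_force: [-0.5, -0.4, 0.4]
opening: 0.581
grip_force: 0.0
```

```bash
python3 - <<'E'
from m import *
s=env.state();print(s['eef_pos'],np.degrees(s['tcp_rot'][2]))
keys('d',[('fix',(484,30,75),29)])
E
```

```text
[ 451.5 -275.1   67.3] 168.5971849882897
top fix 198 [483.6  30.9  29. ] (19.887920379638672, 9.943960189819336) 76
top fix 199 [475.3  65.1  29. ] (19.887920379638672, 9.943960189819336) 76
scene fix 172 [474.4  64.3  29. ] (19.969207763671875, 8.875203132629395) 34
scene fix 175 [483.6  30.1  29. ] (20.246559143066406, 8.875203132629395) 34
scene fix 87 [508.3 -94.8  29. ] (14.0, 10.0) 0
```

Both placed keys sit within about 1 mm of their nests. I'll grip key C.

>>> carry_out(series=[[0, 0, -0.3, 0], [0, 0, -0.3, 0], [0, 0, -0.3, 0], [0, 0, -0.14, 0], [0, 0, 0, 0]])

```text
t: 20.6
eef_pos: [451.6, -275.2, 15.5]
tcp_rot: [3.141, -0.0, 2.943]
ft_force: [-0.3, -0.0, 0.3]
opening: 0.582
grip_force: 0.0
```

>>> carry_out(series=[[0, 0, 0, 0], [0, 0, 0, 0], [0, 0, 0, 0], [0, 0, 0, 0], [0, 0, 0, 0]], fingers=1)

```text
t: 21.1
eef_pos: [452.0, -275.5, 16.4]
tcp_rot: [-3.141, 0.001, 2.942]
ft_force: [-0.3, 0.8, 7.1]
opening: 0.461
grip_force: 29.9
```

>>> carry_out(series=[[0, 0, 0.2, 0], [0, 0, 0.5, 0], [0, 0, 0.5, 0], [0, 0, 0.5, 0], [0, 0, 0.6, 0]])

```text
t: 21.6
eef_pos: [451.2, -274.9, 131.9]
tcp_rot: [3.141, -0.001, 2.943]
ft_force: [-0.3, 0.4, -0.9]
opening: 0.455
grip_force: 29.9
```

>>> carry_out(series=[[0.0548, 0.36, 0, -0.713], [0.0548, 0.36, 0, -0.713], [0.0548, 0.36, 0, -0.713], [0.0548, 0.36, 0, -0.713], [0.0548, 0.36, 0, -0.713]])

```text
t: 22.1
eef_pos: [465.2, -184.5, 131.3]
tcp_rot: [3.141, 0.0, 2.566]
ft_force: [0.8, 0.3, -1.1]
opening: 0.46
grip_force: 29.9
```

>>> carry_out(series=[[0.0548, 0.36, 0, -0.713], [0.0548, 0.36, 0, -0.713], [0.0548, 0.36, 0, -0.713], [0.0548, 0.36, 0, -0.713], [0.0548, 0.36, 0, -0.713]])

```text
t: 22.6
eef_pos: [479.0, -94.4, 131.3]
tcp_rot: [3.141, 0.0, 2.193]
ft_force: [0.2, 0.5, -1.4]
opening: 0.459
grip_force: 29.9
```

>>> carry_out(series=[[0.0548, 0.36, 0, -0.713], [0.0548, 0.36, 0, -0.713], [0.0548, 0.36, 0, -0.713], [0.0548, 0.36, 0, -0.713], [0.0548, 0.36, 0, -0.713]])

```text
t: 23.1
eef_pos: [492.6, -4.5, 131.3]
tcp_rot: [3.141, 0.0, 1.82]
ft_force: [0.1, -0.2, -1.5]
opening: 0.455
grip_force: 29.9
```

>>> carry_out(series=[[0, 0, -0.4, 0], [0, 0, -0.5, 0], [0, 0, -0.5, 0], [0, 0, -0.3, 0], [0, 0, 0, 0]])

```text
t: 23.6
eef_pos: [491.9, -5.1, 44.6]
tcp_rot: [-3.139, -0.001, 1.823]
ft_force: [0.3, -0.5, -1.4]
opening: 0.461
grip_force: 29.9
```

>>> carry_out(series=[[0, 0, 0, 0], [0, 0, 0, 0], [0, 0, 0, 0], [0, 0, 0, 0], [0, 0, 0, 0]])

```text
t: 24.1
eef_pos: [492.9, -5.3, 46.1]
tcp_rot: [3.141, 0.0, 1.823]
ft_force: [0.4, -0.8, -1.8]
opening: 0.457
grip_force: 29.9
```

>>> carry_out(series=[[0, 0, -0.2, 0], [0, 0, -0.2, 0], [0, 0, -0.1, 0], [0, 0, -0.06, 0], [0, 0, 0, 0]])

```text
t: 24.6
eef_pos: [492.3, -5.3, 17.6]
tcp_rot: [-3.141, -0.0, 1.823]
ft_force: [-2.8, -1.3, 7.4]
opening: 0.463
grip_force: 30.0
```

>>> carry_out(series=[[0, 0, 0, 0], [0, 0, 0, 0], [0, 0, 0, 0], [0, 0, 0, 0], [0, 0, 0, 0]], fingers=-0.16)

```text
t: 25.1
eef_pos: [492.8, -5.2, 17.6]
tcp_rot: [-3.142, -0.0, 1.823]
ft_force: [0.1, -0.7, 0.3]
opening: 0.579
grip_force: 0.0
```

>>> carry_out(series=[[0, 0, 0.3, 0], [0, 0, 0.5, 0], [0, 0, 0.5, 0], [0, 0, 0.5, 0], [0, 0, 0.5, 0]])

```text
t: 25.6
eef_pos: [492.6, -5.2, 133.7]
tcp_rot: [-3.142, -0.0, 1.823]
ft_force: [0.3, -0.2, -0.3]
opening: 0.58
grip_force: 0.0
```

>>> carry_out(series=[[0, -0.8, 0, 0.9], [0, -0.8, 0, 0.9], [0, -0.8, 0, 0.9], [0, -0.8, 0, 0.9], [0, -0.8, 0, 0.9]])

```text
t: 26.1
eef_pos: [492.5, -206.8, 132.7]
tcp_rot: [3.141, 0.0, 2.298]
ft_force: [0.1, 0.5, 0.9]
opening: 0.579
grip_force: 0.0
```

```bash
python3 - <<'E'
from m import *
s=env.state();print(s['eef_pos'],np.degrees(s['tcp_rot'][2]))
keys('e',[('fix',(484,30,75),29)])
f=lambda n:cv2.imread(f'pics/{n}.png')
t=f('etop');s=f('escene')
cv2.imwrite('pics/c3.png',np.hstack([cv2.resize(t[225:325,310:420],(400,364),interpolation=3),cv2.resize(s[240:340,215:345],(400,308),interpolation=3)[:308] if 0 else cv2.resize(s[240:340,225:335],(400,364),interpolation=3)]))
EE=0
E
```

```text
[ 492.5 -206.8  132.7] 131.64720508704235
top fix 181 [494.4  -2.9  29. ] (19.389114379882812, 9.920011520385742) 75
top fix 203 [483.5  30.9  29. ] (20.130456924438477, 9.943960189819336) 76
top fix 204 [475.2  65.1  29. ] (20.130456924438477, 10.186494827270508) 76
top fix 291 [420.3  76.1  29. ] (22.0, 34.0) 90
scene fix 171 [474.5  64.3  29. ] (19.969207763671875, 8.875203132629395) 34
scene fix 173 [483.6  30.2  29. ] (20.24655532836914, 8.875203132629395) 34
scene fix 180 [492.6  -4.3  29. ] (20.80125617980957, 9.15255355834961) 34
scene fix 87 [508.3 -94.8  29. ] (14.0, 10.0) 0
```

View pics/c3.png

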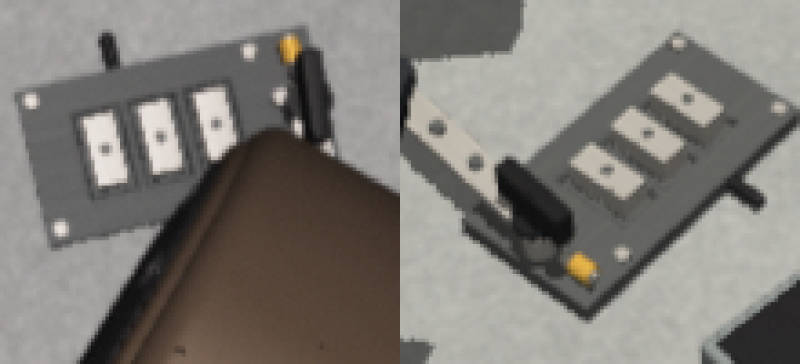

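All three keys lie flat in their nests: crop left (105,148), (160,135) and (215,122). The knob is where I computed it. I'll go to the wing knob.

>>> carry_out(series=[[0.0276, 0.291, 0, 0.933], [0.0276, 0.291, 0, 0.933], [0.0276, 0.291, 0, 0.933], [0.0276, 0.291, 0, 0.933], [0.0276, 0.291, 0, 0.933]], fingers=0.16)

```text
t: 26.7
eef_pos: [499.5, -131.2, 132.6]
tcp_rot: [3.141, -0.0, 2.786]
ft_force: [0.5, 0.4, 0.0]
opening: 0.422
grip_force: 0.0
```

>>> carry_out(series=[[0.0276, 0.291, 0, 0.933], [0.0276, 0.291, 0, 0.933], [0.0276, 0.291, 0, 0.933], [0.0276, 0.291, 0, 0.933], [0.0276, 0.291, 0, 0.933]])

```text
t: 27.2
eef_pos: [506.3, -58.5, 132.6]
tcp_rot: [3.141, -0.0, -3.009]
ft_force: [0.2, 0.3, 1.1]
opening: 0.417
grip_force: 0.0
```

>>> carry_out(series=[[0, 0, -0.4, 0], [0, 0, -0.4, 0], [0, 0, -0.2, 0], [0, 0, 0, 0], [0, 0, 0, 0]])

```text
t: 27.7
eef_pos: [506.7, -59.6, 83.0]
tcp_rot: [3.142, 0.0, -3.013]
ft_force: [0.0, 0.6, 0.5]
opening: 0.422
grip_force: 0.0
```

```bash
python3 - <<'E'
from m import *
s=env.state();print(s['eef_pos'],np.degrees(s['tcp_rot']),s['joints'])
im=snap('scene','f'); cv2.imwrite('pics/c4.png',cv2.resize(im[220:340,205:345],(700,600),interpolation=3)[:,:,::-1])
E
```

```text
[506.7 -59.6  83. ] [ 180.     0.  -172.6] [-0.2  0.5  2.   0.   0.7 -1.9]
```

View pics/c4.png

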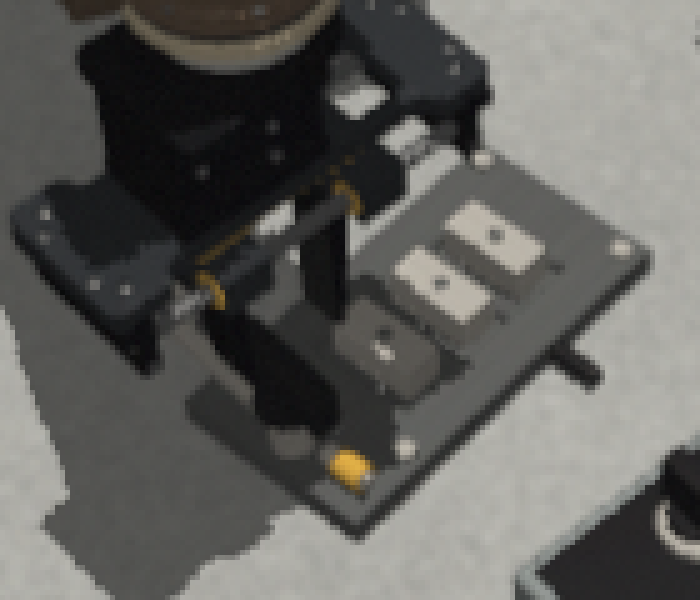

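>>> carry_out(series=[[0, 0, -0.3, 0], [0, 0, -0.3, 0], [0, 0, -0.14, 0], [0, 0, 0, 0], [0, 0, 0, 0]])

```text
t: 28.25
eef_pos: [506.9, -59.8, 46.3]
tcp_rot: [-3.141, 0.001, -3.012]
ft_force: [0.1, -0.4, -0.0]
opening: 0.42
grip_force: 0.0
```

>>> carry_out(series=[[0, 0, 0, 0], [0, 0, 0, 0], [0, 0, 0, 0], [0, 0, 0, 0], [0, 0, 0, 0]], fingers=1)

```text
t: 28.75
eef_pos: [506.7, -60.0, 45.9]
tcp_rot: [-3.141, 0.0, -3.012]
ft_force: [-1.2, -2.8, 2.5]
opening: 0.146
grip_force: 30.0
```

>>> carry_out(series=[[0, 0, 0, 0], [0, 0, 0, -0.5], [0, 0, 0, -0.5], [0, 0, 0, -0.5], [0, 0, 0, -0.5]])

```text
t: 29.25
eef_pos: [506.7, -60.0, 45.9]
tcp_rot: [-3.141, 0.0, 3.059]
ft_force: [-0.5, -5.2, 4.1]
opening: 0.147
grip_force: 30.0
```

```bash
python3 - <<'E'
from m import *
s=env.state();print(s['eef_pos'],np.degrees(s['tcp_rot']),s['opening'],s['ft_force'],s['moment'])
E
```

```text
[506.7 -60.   45.9] [-180.     0.   175.3] 0.14672360385121955 [-0.5 -5.2  4.1] [-0.7  0.   0.1]
```

>>> carry_out(series=[[0, 0, 0, -1], [0, 0, 0, -1], [0, 0, 0, -1], [0, 0, 0, -1], [0, 0, 0, -1]])

```text
t: 29.75
eef_pos: [506.7, -60.1, 45.9]
tcp_rot: [-3.142, 0.001, 2.534]
ft_force: [-1.7, -4.4, 4.4]
opening: 0.147
grip_force: 30.0
```

>>> carry_out(series=[[0, 0, 0, -1], [0, 0, 0, -1], [0, 0, 0, -1], [0, 0, 0, -1], [0, 0, 0, -1]])

```text
t: 30.25
eef_pos: [506.5, -60.2, 45.9]
tcp_rot: [-3.141, 0.001, 2.011]
ft_force: [-3.1, -6.8, 4.4]
opening: 0.145
grip_force: 30.0
```

>>> carry_out(series=[[0, 0, 0, -0.5], [0, 0, 0, -0.5], [0, 0, 0, -0.5], [0, 0, 0, -0.4], [0, 0, 0, -0.1]])

```text
t: 30.75
eef_pos: [506.6, -60.2, 45.9]
tcp_rot: [3.141, 0.0, 1.803]
ft_force: [-1.4, -6.7, 3.3]
opening: 0.146
grip_force: 30.0
```

```bash
python3 - <<'E'
from m import *
s=env.state();print(s['eef_pos'],np.degrees(s['tcp_rot']),s['opening'],s['ft_force'],s['moment'])
E
```

```text
[506.6 -60.2  45.9] [180.    0.  103.3] 0.1462375081274522 [-1.4 -6.7  3.3] [-1.1  0.3  0. ]
```

>>> carry_out(series=[[0, 0, 0, 0], [0, 0, 0, 0], [0, 0, 0, 0], [0, 0, 0, 0], [0, 0, 0, 0]], fingers=0.16)

```text
t: 31.25
eef_pos: [506.5, -59.6, 45.6]
tcp_rot: [3.142, -0.0, 1.805]
ft_force: [1.0, 0.2, -0.2]
opening: 0.414
grip_force: 0.0
```

>>> carry_out(series=[[0, 0, 0.2, 0], [0, 0, 0.4, 0], [0, 0, 0.4, 0], [0, 0, 0.4, 0], [0, 0, 0.4, 0]])

```text
t: 31.75
eef_pos: [506.5, -59.7, 137.2]
tcp_rot: [3.141, 0.0, 1.805]
ft_force: [-0.1, -0.0, -0.1]
opening: 0.419
grip_force: 0.0
```

>>> carry_out(series=[[0.2085, 0.1265, 0, 0.912], [0.2085, 0.1265, 0, 0.912], [0.2085, 0.1265, 0, 0.912], [0.2085, 0.1265, 0, 0.912], [0.2085, 0.1265, 0, 0.912]])

```text
t: 32.25
eef_pos: [559.1, -27.8, 136.4]
tcp_rot: [3.141, 0.0, 2.286]
ft_force: [-0.4, -0.5, -0.3]
opening: 0.422
grip_force: 0.0
```

>>> carry_out(series=[[0.2085, 0.1265, 0, 0.912], [0.2085, 0.1265, 0, 0.912], [0.2085, 0.1265, 0, 0.912], [0.2085, 0.1265, 0, 0.912], [0.2085, 0.1265, 0, 0.912]])

```text
t: 32.75
eef_pos: [611.2, 3.8, 136.5]
tcp_rot: [3.141, 0.0, 2.764]
ft_force: [-0.2, -1.1, 0.2]
opening: 0.42
grip_force: 0.0
```

>>> carry_out(series=[[0.2085, 0.1265, 0, 0.912], [0.2085, 0.1265, 0, 0.912], [0.2085, 0.1265, 0, 0.912], [0.2085, 0.1265, 0, 0.912], [0.2085, 0.1265, 0, 0.912]])

```text
t: 33.25
eef_pos: [663.2, 35.5, 136.5]
tcp_rot: [3.142, 0.0, -3.042]
ft_force: [-0.5, -0.5, 0.4]
opening: 0.421
grip_force: 0.0
```

```bash
python3 - <<'E'
from m import *
s=env.state();print(s['eef_pos'],np.degrees(s['tcp_rot']))
t=snap('top','gt');c=snap('scene','gs')
cv2.imwrite('pics/c5.png',np.hstack([cv2.resize(t[140:320,300:420],(400,600),interpolation=3),cv2.resize(c[210:360,240:340],(400,600),interpolation=3)])[:,:,::-1])
for z in(61,88): print(proj('scene',[663.1,34.7,z]))
c0=cv2.imread('pics/scene0.png'); print('bezel scene->',at('scene',325+180/8.89,300+(215)/8.75,61),at('scene',325+190/8.89,300+145/8.75,88))
E
```

```text
[663.2  35.5 136.5] [ 180.     0.  -174.3]
[344.4 322.9]
[344.6 314.8]
bezel scene-> [667.3  33.6  61. ] [668.3  35.   88. ]
```

View pics/c5.png

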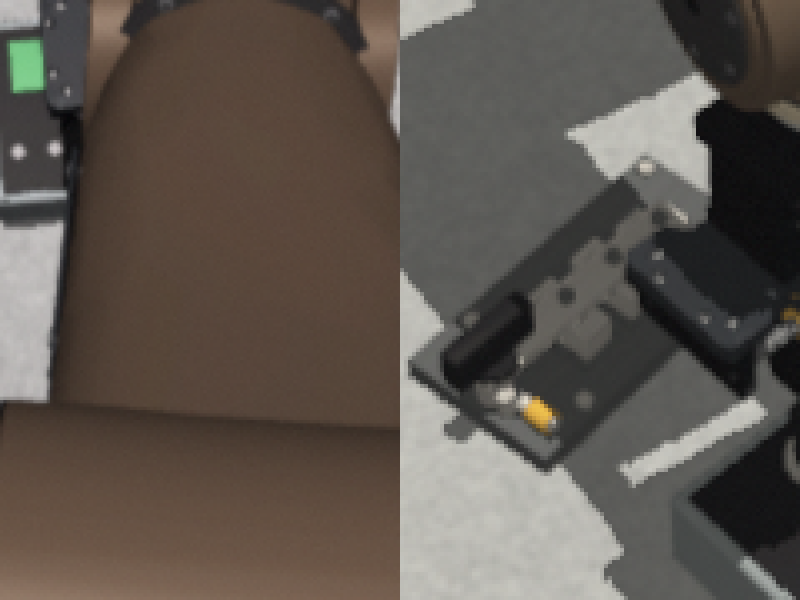

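The bar lies across the nests, locked. The switch position differs by about 4 mm between the two views, so I'll refine it from the bezel.

```bash
python3 - <<'E'
from m import *
for f,c in(('top0','top'),('scene0','scene'),('etop','top'),('escene','scene')):
    im=cv2.imread(f'pics/{f}.png')[:,:,::-1]
    x,y=proj(c,[664,34.7,61]).astype(int)
    g=im[y-10:y+11,x-12:x+13].astype(int); m=(g.min(2)>85)
    n,L,S,_=cv2.connectedComponentsWithStats(m.astype(np.uint8),connectivity=8)
    keep=np.zeros_like(m)
    for i in range(1,n):
        q=np.argwhere(L==i)+[y-10,x-12]
        w=np.array([at(c,b,a,61)[:2] for a,b in q]); r=np.linalg.norm(w-[665,34.7],axis=1)
        if r.max()<26 and len(q)>3: keep|=(L==i)
    q=np.argwhere(keep)+[y-10,x-12]
    w=np.array([at(c,b,a,61)[:2] for a,b in q])
    A=np.c_[2*w,np.ones(len(w))];s=np.linalg.lstsq(A,(w**2).sum(1),rcond=None)[0]
    print(f,len(w),s[:2],np.sqrt(s[2]+s[0]**2+s[1]**2))
E
```

```text
top0 73 [664.5  35.6] 15.8173084217872
scene0 61 [665.2  34. ] 15.02771292278946
etop 83 [664.6  35.8] 15.876913337249388
escene 64 [665.   34.2] 15.283129218677136
```

>>> carry_out(series=[[0.036, 0, -0.4, 0], [0, 0, -0.4, 0], [0, 0, -0.4, 0], [0, 0, -0.19, 0], [0, 0, 0, 0]])

```text
t: 33.85
eef_pos: [663.9, 34.9, 65.4]
tcp_rot: [3.141, -0.002, -3.048]
ft_force: [0.6, -0.4, -0.1]
opening: 0.423
grip_force: 0.0
```

>>> carry_out(series=[[0, 0, 0, 0], [0, 0, 0, 0], [0, 0, 0, 0], [0, 0, 0, 0], [0, 0, 0, 0]], fingers=1)

```text
t: 34.35
eef_pos: [665.0, 35.0, 66.8]
tcp_rot: [-3.141, 0.001, -3.046]
ft_force: [-0.5, -1.2, 5.0]
opening: 0.126
grip_force: 31.4
```

>>> carry_out(series=[[0, 0, 0, -0.8], [0, 0, 0, -0.8], [0, 0, 0, -0.8], [0, 0, 0, -0.8], [0, 0, 0, -0.8]])

```text
t: 34.85
eef_pos: [665.0, 34.5, 66.8]
tcp_rot: [-3.141, 0.001, 2.815]
ft_force: [-1.1, -4.4, 4.1]
opening: 0.125
grip_force: 31.6
```

>>> carry_out(series=[[0, 0, 0, -0.8], [0, 0, 0, -0.8], [0, 0, 0, -0.8], [0, 0, 0, -0.8], [0, 0, 0, -0.8]])

```text
t: 35.35
eef_pos: [664.7, 34.1, 66.8]
tcp_rot: [-3.141, 0.001, 2.396]
ft_force: [-3.3, -6.7, 6.5]
opening: 0.126
grip_force: 31.8
```

```bash
python3 - <<'E'
from m import *
s=env.state();print(s['eef_pos'],np.degrees(s['tcp_rot']),s['opening'],s['ft_force'],s['moment'])
E
```

```text
[664.7  34.1  66.8] [-180.     0.1  137.3] 0.1255489066168802 [-3.3 -6.7  6.5] [-1.2  0.4  0.2]
```

>>> carry_out(series=[[0, 0, 0, -0.4], [0, 0, 0, -0.4], [0, 0, 0, -0.3], [0, 0, 0, -0.1], [0, 0, 0, 0]])

```text
t: 35.85
eef_pos: [664.6, 34.0, 66.8]
tcp_rot: [-3.141, 0.001, 2.274]
ft_force: [-2.0, -7.3, 5.9]
opening: 0.126
grip_force: 31.7
```

```bash
python3 - <<'E'
from m import *
s=env.state();print(s['eef_pos'],np.degrees(s['tcp_rot']),s['opening'],s['ft_force'],np.array2string(s['moment'],precision=3))
E
```

```text
[664.6  34.   66.8] [-179.9    0.1  130.3] 0.12609978377952383 [-2.  -7.3  5.9] [-1.262  0.344  0.471]
```

The moment jumped from 0.2 to 0.47 N m at 55° of twist, so the switch is on its stop. I'll hold briefly, then turn back and release.

>>> carry_out(series=[[0, 0, 0, 0], [0, 0, 0, 0], [0, 0, 0, 0.8], [0, 0, 0, 0.8], [0, 0, 0, 0.8]])

```text
t: 36.35
eef_pos: [664.8, 34.3, 66.8]
tcp_rot: [-3.141, 0.001, 2.529]
ft_force: [-2.3, -4.8, 5.7]
opening: 0.127
grip_force: 31.4
```

>>> carry_out(series=[[0, 0, 0, 0.8], [0, 0, 0, 0.8], [0, 0, 0, 0.8], [0, 0, 0, 0.8], [0, 0, 0, 0.8]])

```text
t: 36.85
eef_pos: [665.0, 34.7, 66.8]
tcp_rot: [-3.141, 0.001, 2.948]
ft_force: [-1.0, -3.1, 5.0]
opening: 0.124
grip_force: 31.2
```

>>> carry_out(series=[[0, 0, 0, 0.8], [0, 0, 0, 0.8], [0, 0, 0, 0.8], [0, 0, 0, 0], [0, 0, 0, 0]])

```text
t: 37.35
eef_pos: [665.0, 34.9, 66.8]
tcp_rot: [-3.141, 0.001, -3.089]
ft_force: [-0.6, -1.7, 6.2]
opening: 0.125
grip_force: 31.3
```

>>> carry_out(series=[[0, 0, 0, 0], [0, 0, 0, 0], [0, 0, 0, 0], [0, 0, 0, 0], [0, 0, 0, 0]], fingers=0.16)

```text
t: 37.85
eef_pos: [664.5, 35.2, 65.9]
tcp_rot: [3.141, -0.001, -3.088]
ft_force: [0.5, 0.6, 0.3]
opening: 0.412
grip_force: 0.0
```

>>> carry_out(series=[[0, 0, 0.2, 0], [0, 0, 0.4, 0], [0, 0, 0.4, 0], [0, 0, 0.4, 0], [0, 0, 0, 0]])

```text
t: 38.35
eef_pos: [665.9, 35.1, 139.4]
tcp_rot: [-3.141, 0.005, -3.088]
ft_force: [0.2, 0.0, -0.7]
opening: 0.421
grip_force: 0.0
```

```bash
python3 - <<'E'
from m import *
s=env.state();print(s['eef_pos'],np.degrees(s['tcp_rot']),s['opening'])
E
```

```text
[665.9  35.1 139.4] [-180.     0.3 -176.9] 0.420789859034855
```

>>> carry_out(series=[[-0.211, -0.1263, 0, -0.883], [-0.211, -0.1263, 0, -0.883], [-0.211, -0.1263, 0, -0.883], [-0.211, -0.1263, 0, -0.883], [-0.211, -0.1263, 0, -0.883]])

```text
t: 38.85
eef_pos: [611.2, 3.3, 135.5]
tcp_rot: [-3.141, -0.001, 2.729]
ft_force: [-0.6, -0.3, 0.4]
opening: 0.42
grip_force: 0.0
```

>>> carry_out(series=[[-0.211, -0.1263, 0, -0.883], [-0.211, -0.1263, 0, -0.883], [-0.211, -0.1263, 0, -0.883], [-0.211, -0.1263, 0, -0.883], [-0.211, -0.1263, 0, -0.883]])

```text
t: 39.35
eef_pos: [558.5, -28.2, 135.6]
tcp_rot: [-3.141, -0.001, 2.267]
ft_force: [-0.0, -0.4, -0.9]
opening: 0.42
grip_force: 0.0
```

>>> carry_out(series=[[-0.211, -0.1263, 0, -0.883], [-0.211, -0.1263, 0, -0.883], [-0.211, -0.1263, 0, -0.883], [-0.211, -0.1263, 0, -0.883], [-0.211, -0.1263, 0, -0.883]])

```text
t: 39.85
eef_pos: [505.7, -59.8, 135.7]
tcp_rot: [-3.141, -0.0, 1.805]
ft_force: [0.5, -0.2, -0.6]
opening: 0.42
grip_force: 0.0
```

>>> carry_out(series=[[0, 0, -0.4, 0], [0, 0, -0.4, 0], [0, 0, -0.2, 0], [0, 0, 0, 0], [0, 0, 0, 0]])

```text
t: 40.35
eef_pos: [506.6, -59.6, 86.3]
tcp_rot: [-3.142, -0.0, 1.809]
ft_force: [-0.1, -0.2, -0.2]
opening: 0.421
grip_force: 0.0
```

```bash
python3 - <<'E'
from m import *
s=env.state();print(s['eef_pos'],np.degrees(s['tcp_rot']),s['opening'])
c=snap('scene','hs')
cv2.imwrite('pics/c6.png',cv2.resize(c[210:360,220:400],(720,600),interpolation=3)[:,:,::-1])
E
```

```text
[506.6 -59.6  86.3] [-180.    -0.   103.6] 0.4214659002086012
```

View pics/c6.png

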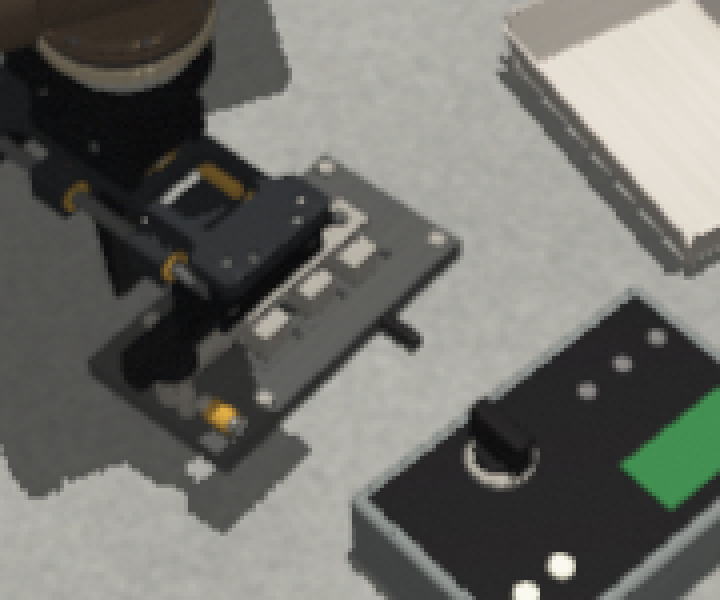

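The bar is still locked over the three keys and the switch is back at rest. I'll grip the knob and swing the bar open.

>>> carry_out(series=[[0, 0, -0.3, 0], [0, 0, -0.3, 0], [0, 0, -0.2, 0], [0, 0, 0, 0], [0, 0, 0, 0]])

```text
t: 40.9
eef_pos: [506.7, -59.6, 46.6]
tcp_rot: [3.141, 0.0, 1.808]
ft_force: [0.1, -0.1, -0.3]
opening: 0.42
grip_force: 0.0
```

>>> carry_out(series=[[0, 0, 0, 0], [0, 0, 0, 0], [0, 0, 0, 0], [0, 0, 0, 0], [0, 0, 0, 0]], fingers=1)

```text
t: 41.4
eef_pos: [506.4, -59.6, 46.4]
tcp_rot: [3.142, 0.0, 1.808]
ft_force: [-2.5, -1.3, 4.1]
opening: 0.15
grip_force: 30.0
```

>>> carry_out(series=[[0, 0, 0, 0.5], [0, 0, 0, 1], [0, 0, 0, 1], [0, 0, 0, 1], [0, 0, 0, 1]])

```text
t: 41.9
eef_pos: [506.1, -59.8, 46.4]
tcp_rot: [-3.141, -0.0, 2.283]
ft_force: [-2.7, -2.4, 5.6]
opening: 0.142
grip_force: 30.0
```

>>> carry_out(series=[[0, 0, 0, 1], [0, 0, 0, 1], [0, 0, 0, 1], [0, 0, 0, 1], [0, 0, 0, 1]])

```text
t: 42.4
eef_pos: [506.1, -59.9, 46.4]
tcp_rot: [-3.141, -0.001, 2.808]
ft_force: [-4.3, -3.2, 5.6]
opening: 0.144
grip_force: 30.0
```

>>> carry_out(series=[[0, 0, 0, 1], [0, 0, 0, 1], [0, 0, 0, 1], [0, 0, 0, 1], [0, 0, 0, 0.5]])

```text
t: 42.9
eef_pos: [506.1, -60.0, 46.4]
tcp_rot: [-3.141, -0.001, -3.005]
ft_force: [-4.1, -5.6, 5.3]
opening: 0.146
grip_force: 30.0
```

>>> carry_out(series=[[0, 0, 0, 0], [0, 0, 0, 0], [0, 0, 0, 0], [0, 0, 0, 0], [0, 0, 0, 0]], fingers=0.16)

```text
t: 43.4
eef_pos: [506.5, -59.5, 46.1]
tcp_rot: [3.141, -0.0, -3.009]
ft_force: [0.7, -0.3, -0.8]
opening: 0.413
grip_force: 0.0
```

>>> carry_out(series=[[0, 0, 0.2, 0], [0, 0, 0.4, 0], [0, 0, 0.4, 0], [0, 0, 0.4, 0], [0, 0, 0.4, 0]])

```text
t: 43.9
eef_pos: [506.4, -59.5, 137.7]
tcp_rot: [-3.142, 0.0, -3.009]
ft_force: [0.4, 0.8, -0.4]
opening: 0.424
grip_force: 0.0
```

>>> carry_out(series=[[0, -0.6, 0, -0.9], [0, -0.6, 0, -0.9], [0, -0.6, 0, -0.9], [0, -0.6, 0, -0.9], [0, -0.6, 0, -0.9]], fingers=-0.16)

```text
t: 44.4
eef_pos: [506.4, -210.8, 137.0]
tcp_rot: [3.142, 0.001, 2.799]
ft_force: [0.5, 0.1, -0.1]
opening: 0.58
grip_force: 0.0
```

```bash
python3 - <<'E'
from m import *
s=env.state();print(s['eef_pos'],np.degrees(s['tcp_rot']),s['opening'])
keys('i',[('fix',(484,30,75),29)])
f=lambda n:cv2.imread(f'pics/{n}.png')
cv2.imwrite('pics/c7.png',np.hstack([cv2.resize(f('itop')[225:325,310:420],(400,364),interpolation=3),cv2.resize(f('iscene')[240:340,215:325],(400,364),interpolation=3)]))
E
```

```text
[ 506.4 -210.8  137. ] [180.    0.  160.4] 0.5796787707463179
top fix 141 [498.7  -1.5  29. ] (15.699337005615234, 9.910755157470703) 75
top fix 210 [480.7  62.3  29. ] (20.984426498413086, 11.178619384765625) 79
top fix 204 [483.6  31.   29. ] (20.372989654541016, 9.943960189819336) 76
top fix 272 [421.1  80.7  29. ] (22.0, 31.0) 90
scene fix 171 [479.1  61.   29. ] (19.969205856323242, 8.875203132629395) 34
scene fix 173 [483.6  30.   29. ] (20.24655532836914, 8.875203132629395) 34
scene fix 181 [492.5  -4.4  29. ] (20.801258087158203, 9.15255355834961) 34
scene fix 87 [508.3 -94.8  29. ] (14.0, 10.0) 0
```

View pics/c7.png

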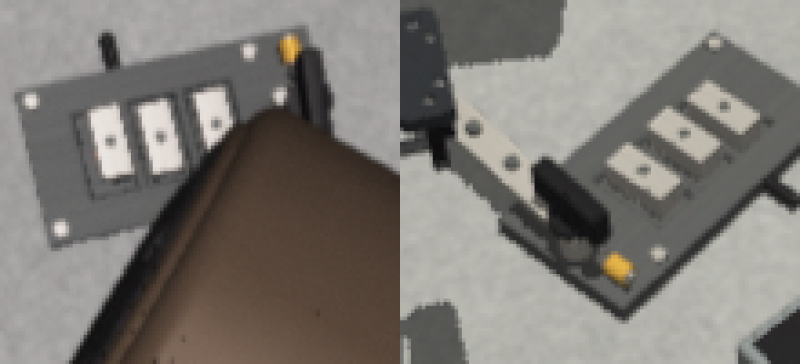

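Bar is open. The key in nest2 has been nudged about 5 mm to the corner of its nest but still lies flat; the other two are unchanged. I'll take the keys to the large tin, starting with this one.

>>> carry_out(series=[[-0.0359, 0.361, 0, -0.622], [-0.0359, 0.361, 0, -0.622], [-0.0359, 0.361, 0, -0.622], [-0.0359, 0.361, 0, -0.622], [-0.0359, 0.361, 0, -0.622]])

```text
t: 45.0
eef_pos: [497.2, -117.9, 136.7]
tcp_rot: [3.141, 0.0, 2.476]
ft_force: [1.0, 0.4, 0.2]
opening: 0.581
grip_force: 0.0
```

>>> carry_out(series=[[-0.0359, 0.361, 0, -0.622], [-0.0359, 0.361, 0, -0.622], [-0.0359, 0.361, 0, -0.622], [-0.0359, 0.361, 0, -0.622], [-0.0359, 0.361, 0, -0.622]])

```text
t: 45.5
eef_pos: [488.1, -27.7, 136.7]
tcp_rot: [3.141, 0.0, 2.151]
ft_force: [-0.1, 0.7, -0.2]
opening: 0.581
grip_force: 0.0
```

>>> carry_out(series=[[-0.0359, 0.361, 0, -0.622], [-0.0359, 0.361, 0, -0.622], [-0.0359, 0.361, 0, -0.622], [-0.0359, 0.361, 0, -0.622], [-0.0359, 0.361, 0, -0.622]])

```text
t: 46.0
eef_pos: [479.0, 62.5, 136.7]
tcp_rot: [3.141, -0.0, 1.825]
ft_force: [-0.8, -0.8, -0.4]
opening: 0.577
grip_force: 0.0
```

>>> carry_out(series=[[0, 0, -0.5, 0], [0, 0, -0.5, 0], [0, 0, -0.5, 0], [0, 0, 0, 0], [0, 0, 0, 0]])

```text
t: 46.5
eef_pos: [479.4, 61.5, 61.8]
tcp_rot: [-3.141, -0.0, 1.827]
ft_force: [-0.9, 0.2, -0.1]
opening: 0.58
grip_force: 0.0
```

>>> carry_out(series=[[0, 0, -0.3, 0], [0, 0, -0.3, 0], [0, 0, -0.2, 0], [0, 0, -0.08, 0], [0, 0, 0, 0]])

```text
t: 47.0
eef_pos: [479.7, 61.2, 17.4]
tcp_rot: [3.141, 0.0, 1.826]
ft_force: [-0.2, -0.1, -0.6]
opening: 0.58
grip_force: 0.0
```

>>> carry_out(series=[[0, 0, 0, 0], [0, 0, 0, 0], [0, 0, 0, 0], [0, 0, 0, 0], [0, 0, 0, 0]], fingers=1)

```text
t: 47.5
eef_pos: [479.5, 61.1, 17.7]
tcp_rot: [3.141, 0.0, 1.826]
ft_force: [-2.1, -1.4, 6.2]
opening: 0.462
grip_force: 30.0
```

>>> carry_out(series=[[0, 0, 0.2, 0], [0, 0, 0.4, 0], [0, 0, 0.4, 0], [0, 0, 0.4, 0], [0, 0, 0.2, 0]])

```text
t: 48.0
eef_pos: [480.1, 61.2, 99.1]
tcp_rot: [3.139, 0.001, 1.826]
ft_force: [-0.1, 0.8, -1.0]
opening: 0.46
grip_force: 30.0
```

>>> carry_out(series=[[0.062, 0.53, 0, 0], [0.062, 0.53, 0, 0], [0.062, 0.53, 0, 0], [0.062, 0.53, 0, 0], [0.062, 0.53, 0, 0]])

```text
t: 48.5
eef_pos: [495.0, 194.7, 97.2]
tcp_rot: [-3.141, -0.0, 1.826]
ft_force: [0.7, -0.4, -0.7]
opening: 0.461
grip_force: 30.0
```

>>> carry_out(series=[[0.062, 0.53, 0, 0], [0.062, 0.53, 0, 0], [0.062, 0.53, 0, 0], [0.062, 0.53, 0, 0], [0.062, 0.53, 0, 0]])

```text
t: 49.0
eef_pos: [510.4, 327.3, 97.1]
tcp_rot: [-3.141, 0.0, 1.826]
ft_force: [-0.1, -0.8, -2.2]
opening: 0.457
grip_force: 30.0
```

>>> carry_out(series=[[0, 0, -0.3, 0], [0, 0, -0.5, 0], [0, 0, -0.4, 0], [0, 0, -0.3, 0], [0, 0, 0, 0]])

```text
t: 49.5
eef_pos: [509.7, 325.7, 20.4]
tcp_rot: [-3.138, 0.001, 1.826]
ft_force: [-0.2, 0.6, -1.6]
opening: 0.461
grip_force: 30.0
```

>>> carry_out(series=[[0, 0, -0.1, 0], [0, 0, -0.05, 0], [0, 0, 0, 0], [0, 0, 0, 0], [0, 0, 0, 0]])

```text
t: 50.0
eef_pos: [510.7, 326.2, 15.1]
tcp_rot: [3.141, -0.0, 1.826]
ft_force: [-0.4, 0.1, -1.1]
opening: 0.462
grip_force: 30.0
```

Lower another 3 mm, release, lift and go back to nest1 for key B.

>>> carry_out(series=[[0, 0, -0.06, 0], [0, 0, 0, 0], [0, 0, 0, 0], [0, 0, 0, 0], [0, 0, 0, 0]])

```text
t: 50.5
eef_pos: [510.6, 326.2, 11.7]
tcp_rot: [3.141, 0.0, 1.826]
ft_force: [0.4, -0.0, -1.5]
opening: 0.458
grip_force: 30.0
```

>>> carry_out(series=[[0, 0, 0, 0], [0, 0, 0, 0], [0, 0, 0, 0], [0, 0, 0, 0], [0, 0, 0, 0]], fingers=-0.16)

```text
t: 51.0
eef_pos: [510.6, 326.2, 11.7]
tcp_rot: [3.141, -0.0, 1.826]
ft_force: [-0.3, -0.3, -0.1]
opening: 0.58
grip_force: 0.0
```

>>> carry_out(series=[[0, 0, 0.2, 0], [0, 0, 0.4, 0], [0, 0, 0.4, 0], [0, 0, 0.4, 0], [0, 0, 0.3, 0]])

```text
t: 51.5
eef_pos: [510.8, 326.3, 98.7]
tcp_rot: [3.14, -0.0, 1.826]
ft_force: [0.5, -0.8, -0.8]
opening: 0.582
grip_force: 0.0
```

```bash
python3 - <<'E'
from m import *
s=env.state();print(s['eef_pos'],np.degrees(s['tcp_rot']),s['opening'])
keys('j',[('fix',(484,30,75),29)])
E
```

```text
[510.8 326.3  98.7] [179.9  -0.  104.6] 0.5815153555798365
top fix 203 [493.4  -3.9  29. ] (20.130456924438477, 10.186494827270508) 76
top fix 208 [483.8  30.8  29. ] (20.372989654541016, 10.186494827270508) 76
top fix 89 [465.1  64.   29. ] (16.249887466430664, 9.45888900756836) 76
scene fix 169 [483.6  30.4  29. ] (19.969207763671875, 8.59785270690918) 34
scene fix 175 [492.4  -4.2  29. ] (20.80125617980957, 8.875203132629395) 34
scene fix 87 [508.3 -94.8  29. ] (14.0, 10.0) 0
```

>>> carry_out(series=[[-0.054, -0.593, 0, 0], [-0.054, -0.593, 0, 0], [-0.054, -0.593, 0, 0], [-0.054, -0.593, 0, 0], [-0.054, -0.593, 0, 0]])

```text
t: 52.1
eef_pos: [496.5, 176.8, 96.2]
tcp_rot: [-3.141, 0.0, 1.826]
ft_force: [-1.0, 0.2, -0.4]
opening: 0.581
grip_force: 0.0
```

>>> carry_out(series=[[-0.054, -0.593, 0, 0], [-0.054, -0.593, 0, 0], [-0.054, -0.593, 0, 0], [-0.054, -0.593, 0, 0], [-0.054, -0.593, 0, 0]])

```text
t: 52.6
eef_pos: [483.1, 28.5, 96.3]
tcp_rot: [-3.141, -0.0, 1.826]
ft_force: [0.0, -0.2, -0.1]
opening: 0.579
grip_force: 0.0
```

>>> carry_out(series=[[0, 0, -0.2, 0], [0, 0, -0.4, 0], [0, 0, -0.4, 0], [0, 0, 0, 0], [0, 0, 0, 0]])

```text
t: 53.1
eef_pos: [483.3, 30.1, 46.4]
tcp_rot: [-3.14, -0.0, 1.827]
ft_force: [-0.0, 0.1, 0.4]
opening: 0.582
grip_force: 0.0
```

>>> carry_out(series=[[0, 0, -0.3, 0], [0, 0, -0.2, 0], [0, 0, -0.08, 0], [0, 0, 0, 0], [0, 0, 0, 0]])

```text
t: 53.6
eef_pos: [483.7, 29.7, 18.0]
tcp_rot: [3.141, 0.0, 1.826]
ft_force: [-0.4, 0.3, 0.7]
opening: 0.579
grip_force: 0.0
```

>>> carry_out(series=[[0, 0, 0, 0], [0, 0, 0, 0], [0, 0, 0, 0], [0, 0, 0, 0], [0, 0, 0, 0]], fingers=1)

```text
t: 54.1
eef_pos: [483.7, 29.6, 18.0]
tcp_rot: [3.141, 0.0, 1.826]
ft_force: [-0.7, 0.3, 5.6]
opening: 0.458
grip_force: 30.0
```

>>> carry_out(series=[[0, 0, 0.2, 0], [0, 0, 0.4, 0], [0, 0, 0.4, 0], [0, 0, 0.4, 0], [0, 0, 0.2, 0]])

```text
t: 54.6
eef_pos: [483.9, 29.7, 99.4]
tcp_rot: [3.14, 0.001, 1.826]
ft_force: [0.4, 1.0, -2.0]
opening: 0.461
grip_force: 30.0
```

>>> carry_out(series=[[0.049, 0.52, 0, 0], [0.049, 0.52, 0, 0], [0.049, 0.52, 0, 0], [0.049, 0.52, 0, 0], [0.049, 0.52, 0, 0]])

```text
t: 55.1
eef_pos: [495.6, 160.7, 97.6]
tcp_rot: [-3.141, -0.0, 1.826]
ft_force: [0.1, -0.8, -1.1]
opening: 0.458
grip_force: 30.0
```

>>> carry_out(series=[[0.049, 0.52, 0, 0], [0.049, 0.52, 0, 0], [0.049, 0.52, 0, 0], [0.049, 0.52, 0, 0], [0.049, 0.52, 0, 0]])

```text
t: 55.6
eef_pos: [507.8, 290.6, 97.5]
tcp_rot: [-3.141, 0.0, 1.826]
ft_force: [1.0, 0.1, -0.9]
opening: 0.46
grip_force: 30.0
```

>>> carry_out(series=[[0, 0, -0.3, 0], [0, 0, -0.5, 0], [0, 0, -0.4, 0], [0, 0, -0.3, 0], [0, 0, 0, 0]])

```text
t: 56.1
eef_pos: [506.9, 289.2, 20.7]
tcp_rot: [-3.138, 0.001, 1.826]
ft_force: [-0.0, 0.4, -0.9]
opening: 0.459
grip_force: 30.0
```

>>> carry_out(series=[[0, 0, -0.1, 0], [0, 0, -0.05, 0], [0, 0, 0, 0], [0, 0, 0, 0], [0, 0, 0, 0]])

```text
t: 56.6
eef_pos: [508.2, 289.7, 15.6]
tcp_rot: [3.141, -0.0, 1.826]
ft_force: [-0.1, 0.2, -1.8]
opening: 0.458
grip_force: 30.0
```

>>> carry_out(series=[[0, 0, -0.07, 0], [0, 0, 0, 0], [0, 0, 0, 0], [0, 0, 0, 0], [0, 0, 0, 0]])

```text
t: 57.1
eef_pos: [508.1, 289.7, 11.7]
tcp_rot: [3.141, -0.0, 1.826]
ft_force: [-0.9, -0.5, -1.1]
opening: 0.46
grip_force: 30.0
```

>>> carry_out(series=[[0, 0, 0, 0], [0, 0, 0, 0], [0, 0, 0, 0], [0, 0, 0, 0], [0, 0, 0, 0]], fingers=-0.16)

```text
t: 57.6
eef_pos: [508.1, 289.7, 11.7]
tcp_rot: [3.141, -0.0, 1.826]
ft_force: [0.1, -0.3, -0.6]
opening: 0.581
grip_force: 0.0
```

>>> carry_out(series=[[0, 0, 0.2, 0], [0, 0, 0.4, 0], [0, 0, 0.4, 0], [0, 0, 0.4, 0], [0, 0, 0.3, 0]])

```text
t: 58.1
eef_pos: [508.3, 289.8, 98.7]
tcp_rot: [3.14, -0.0, 1.826]
ft_force: [-0.3, -0.9, -0.3]
opening: 0.581
grip_force: 0.0
```

```bash
python3 - <<'E'
from m import *
s=env.state();print(s['eef_pos'],np.degrees(s['tcp_rot']),s['opening'])
keys('k',[('fix',(484,30,75),29)])
E
```

```text
[508.3 289.8  98.7] [179.9  -0.  104.6] 0.581122915124431
top fix 202 [493.5  -3.9  29. ] (20.130456924438477, 10.186494827270508) 76
scene fix 175 [492.4  -4.2  29. ] (20.80125617980957, 8.875203132629395) 34
scene fix 87 [508.3 -94.8  29. ] (14.0, 10.0) 0
```

>>> carry_out(series=[[-0.031, -0.589, 0, 0], [-0.031, -0.589, 0, 0], [-0.031, -0.589, 0, 0], [-0.031, -0.589, 0, 0], [-0.031, -0.589, 0, 0]])

```text
t: 58.7
eef_pos: [499.9, 141.3, 96.2]
tcp_rot: [-3.141, -0.0, 1.826]
ft_force: [-0.6, -0.1, 0.0]
opening: 0.578
grip_force: 0.0
```

>>> carry_out(series=[[-0.031, -0.589, 0, 0], [-0.031, -0.589, 0, 0], [-0.031, -0.589, 0, 0], [-0.031, -0.589, 0, 0], [-0.031, -0.589, 0, 0]])

```text
t: 59.2
eef_pos: [492.1, -6.0, 96.3]
tcp_rot: [-3.141, -0.0, 1.826]
ft_force: [0.3, 0.4, 0.1]
opening: 0.583
grip_force: 0.0
```

>>> carry_out(series=[[0, 0, -0.2, 0], [0, 0, -0.4, 0], [0, 0, -0.4, 0], [0, 0, 0, 0], [0, 0, 0, 0]])

```text
t: 59.7
eef_pos: [492.3, -4.4, 46.4]
tcp_rot: [-3.14, -0.001, 1.827]
ft_force: [0.3, 0.3, 0.6]
opening: 0.583
grip_force: 0.0
```

>>> carry_out(series=[[0, 0, -0.3, 0], [0, 0, -0.2, 0], [0, 0, -0.08, 0], [0, 0, 0, 0], [0, 0, 0, 0]])

```text
t: 60.2
eef_pos: [492.7, -4.8, 18.0]
tcp_rot: [3.141, 0.0, 1.826]
ft_force: [-0.4, -0.3, -0.7]
opening: 0.578
grip_force: 0.0
```

>>> carry_out(series=[[0, 0, 0, 0], [0, 0, 0, 0], [0, 0, 0, 0], [0, 0, 0, 0], [0, 0, 0, 0]], fingers=1)

```text
t: 60.7
eef_pos: [492.7, -4.9, 18.0]
tcp_rot: [3.141, 0.0, 1.826]
ft_force: [-0.7, 0.4, 5.6]
opening: 0.459
grip_force: 30.0
```

>>> carry_out(series=[[0, 0, 0.2, 0], [0, 0, 0.4, 0], [0, 0, 0.4, 0], [0, 0, 0.4, 0], [0, 0, 0.2, 0]])

```text
t: 61.2
eef_pos: [492.9, -4.9, 99.5]
tcp_rot: [3.14, 0.001, 1.826]
ft_force: [-0.2, -0.6, -1.0]
opening: 0.455
grip_force: 30.0
```

>>> carry_out(series=[[0.026, 0.517, 0, 0], [0.026, 0.517, 0, 0], [0.026, 0.517, 0, 0], [0.026, 0.517, 0, 0], [0.026, 0.517, 0, 0]])

```text
t: 61.7
eef_pos: [498.8, 125.4, 97.6]
tcp_rot: [-3.141, -0.0, 1.826]
ft_force: [0.2, -0.8, -2.0]
opening: 0.459
grip_force: 30.0
```

>>> carry_out(series=[[0.026, 0.517, 0, 0], [0.026, 0.517, 0, 0], [0.026, 0.517, 0, 0], [0.026, 0.517, 0, 0], [0.026, 0.517, 0, 0]])

```text
t: 62.2
eef_pos: [505.3, 254.7, 97.5]
tcp_rot: [-3.141, 0.0, 1.826]
ft_force: [1.3, 0.3, -2.0]
opening: 0.458
grip_force: 30.0
```

>>> carry_out(series=[[0, 0, -0.3, 0], [0, 0, -0.5, 0], [0, 0, -0.4, 0], [0, 0, -0.3, 0], [0, 0, 0, 0]])

```text
t: 62.7
eef_pos: [504.4, 253.3, 20.8]
tcp_rot: [-3.138, 0.0, 1.826]
ft_force: [-0.3, -0.1, -0.4]
opening: 0.465
grip_force: 30.0
```

>>> carry_out(series=[[0, 0, -0.1, 0], [0, 0, -0.05, 0], [0, 0, 0, 0], [0, 0, 0, 0], [0, 0, 0, 0]])

```text
t: 63.2
eef_pos: [505.7, 253.7, 15.6]
tcp_rot: [3.141, -0.0, 1.826]
ft_force: [0.1, 0.3, -1.3]
opening: 0.464
grip_force: 30.0
```

>>> carry_out(series=[[0, 0, -0.07, 0], [0, 0, 0, 0], [0, 0, 0, 0], [0, 0, 0, 0], [0, 0, 0, 0]])

```text
t: 63.7
eef_pos: [505.6, 253.6, 11.7]
tcp_rot: [3.141, 0.0, 1.826]
ft_force: [0.1, 0.2, -2.3]
opening: 0.458
grip_force: 30.0
```

>>> carry_out(series=[[0, 0, 0, 0], [0, 0, 0, 0], [0, 0, 0, 0], [0, 0, 0, 0], [0, 0, 0, 0]], fingers=-0.16)

```text
t: 64.2
eef_pos: [505.6, 253.7, 11.7]
tcp_rot: [3.141, -0.0, 1.826]
ft_force: [0.6, 0.1, 0.3]
opening: 0.576
grip_force: 0.0
```

>>> carry_out(series=[[0, 0, 0.2, 0], [0, 0, 0.5, 0], [0, 0, 0.5, 0], [0, 0, 0.5, 0], [0, 0, 0.5, 0]])

```text
t: 64.7
eef_pos: [505.5, 253.7, 123.5]
tcp_rot: [3.141, -0.0, 1.826]
ft_force: [-0.3, 0.1, -0.5]
opening: 0.574
grip_force: 0.0
```

>>> carry_out(series=[[0, -0.9, 0, 0], [0, -0.9, 0, 0], [0, -0.9, 0, 0], [0, -0.9, 0, 0], [0, -0.9, 0, 0]])

```text
t: 65.2
eef_pos: [505.4, 27.0, 122.5]
tcp_rot: [3.141, 0.0, 1.826]
ft_force: [0.1, -0.1, -0.2]
opening: 0.578
grip_force: 0.0
```

>>> carry_out(series=[[0, -0.8, 0, 0], [0, -0.8, 0, 0], [0, -0.8, 0, 0], [0, -0.8, 0, 0], [0, -0.8, 0, 0]])

```text
t: 65.7
eef_pos: [505.3, -173.1, 122.5]
tcp_rot: [3.141, 0.0, 1.826]
ft_force: [0.7, 1.1, 0.1]
opening: 0.577
grip_force: 0.0
```

```bash
python3 - <<'E'
from m import *
s=env.state();print(s['eef_pos'],s['ft_force'])
t=snap('top','lt');c=snap('scene','ls')
cv2.imwrite('pics/c8.png',np.hstack([cv2.resize(t[120:360,140:440],(400,320),interpolation=3),cv2.resize(c[160:400,210:510],(400,320),interpolation=3)])[:,:,::-1])
E
```

```text
[ 505.3 -173.1  122.5] [0.7 1.1 0.1]
```

View pics/c8.png

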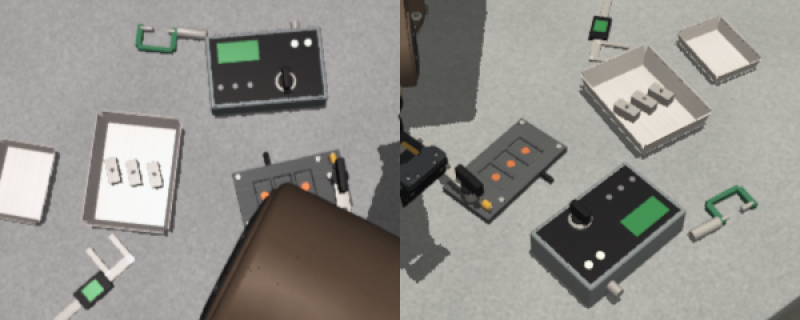

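All three keys lie in the large tin at crop (112,170), (134,172) and (154,174). The bar is open, the switch is at rest, and the bystanders have not moved. I'll hand in.

```bash
python3 -c "
from cell import env
print(env.job_done())"
```

```text
the job is handed in; nothing more can be done
None
```

I handed the job in at about 66 s with all three keys in the large tin, the bar swung open and the start switch back at rest; the hand-in returned no verdict, so I can't confirm a pass.

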